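# Press the brick-faced wall panels in the bonding press

### The job

Press the freshly glued wall panels: with the bed of the bench press still locked out towards you, lay every panel, facing up, flat in a pocket of its own on the bed; then pull up the index plunger and turn it into its rest notch so that it stays up by itself, slide the bed fully in under the platen, pull the lever down to its stop and let it come all the way back up. Draw the bed fully out again, turn the plunger back so that it drops home and locks the bed, and lay the panels flat on the grey folder, not on top of one another; leave the other things on the table where they are.

Things in the scene. Friction and masses are not known exactly. Their poses are not given: they have to be found in the camera images.
- press: small grey C-frame rack-and-pinion press screwed to the table; base 320 (x) x 330 (y) x 16 mm; origin on the table, base reaching x -0.170..0.150, y -0.135..0.195 from it; x axis (level) is the way the bed slides in, y to the left. Overhanging arm at x 0.028..0.150, y -0.046..0.046, top z 0.214; ram bar stands out of it to z 0.26; column behind x 0.099
- platen (a point): centre of the platen's underside, 50 (x) x 218 (y) mm: press frame (0.050, 0, 0.0785) when up; comes down 28 mm. 28 mm free over the panels' tops when up
- bed (a joint): slide of the bed, m: 0 = fully out (towards the robot), where the plunger locks it (about 1 mm of play); 0.12 = fully in, against its stop under the platen. Friction about 2 N; stays where it is left
- bed_pockets (a point): on the bed (moves with it, axes as the press's), centre of the middle pocket's floor, 36 mm over the table; press frame (-0.070, 0, 0.036) when out. Three pockets with centres at y -0.074, 0, +0.074 from here, each 52 (x) x 70 (y) mm inside, bounded by ribs and corner stops 6 mm high; the middle 44 mm of each pocket's front and back is open for fingers
- bed_handle (a point): middle of the bed's pull handle: a level bar 14 mm thick, 96 mm long along y, 38 mm above the bed top (z 74 mm) and 120 mm in front of the pockets' centre line; posts 36 mm either side of the middle. Grip it from above, fingers closing along x
- plunger (a joint): lift of the index plunger, m: 0 = home (its 10 mm pin about 9 mm deep in the bed's hole, bed fully out), 0.019 = top of travel. A spring pulls it down, 6 N at home, 12 N at the top. Let down while the bed is not fully out, the pin rests on the bed at about 0.0095 and drops in when the bed comes out
- plunger_turn (a joint): turn of the plunger, rad, 0..1.25, growing anticlockwise seen from above. At 0 it goes freely up and down. From 0.2 to 0.9 a ridge lies under its cross pin: lift past 0.0155 (best 0.017) to pass; from about 0.95 the rest notch: let down there it sinks to about 0.012 and stays. Home again: lift to 0.017, turn back to 0, lower. Friction 0.02 N m
- plunger_grip (a point): centre of the plunger's wing grip, a bar 64 (its own x) x 13 (y) x 20 (z) mm that lifts and turns with the plunger; with the turn at 0 it lies along the press's x, press frame (-0.060, 0.145, 0.102) when home. The collar below it reaches up to z 0.077
- lever (a joint): swing of the lever, rad: 0 = up, at rest, pointing to the robot and 60 degrees up; 1.05 = level, at its stop, platen on the panels. Sprung back up: 1 N m at the top, 2.1 N m at the stop, plus the panels' resistance. Radius 160 mm about the cross shaft (along y, press frame x 0.077, z 0.175). A panel not flat in its pocket stops it short
- lever_grip (a point): middle of the lever's grip: a cylinder 22 mm thick, 62 mm long along y, at the lever's end on the right of the press (press frame y -0.209; at rest x -0.003, z 0.314). Can be pushed along its arc from above with closed fingers
- panel_1: model wall panel, 46 (x) x 62 (y) x 14 mm, 60 g: 8 mm plywood back below, brick facing with two little windows on top; origin at the centre of its underside, z up through the facing. Two or three of the three panels are there; an absent one reads None
- panel_2: model wall panel, 46 (x) x 62 (y) x 14 mm, 60 g: 8 mm plywood back below, brick facing with two little windows on top; origin at the centre of its underside, z up through the facing. Two or three of the three panels are there; an absent one reads None
- panel_3: model wall panel, 46 (x) x 62 (y) x 14 mm, 60 g: 8 mm plywood back below, brick facing with two little windows on top; origin at the centre of its underside, z up through the facing. Two or three of the three panels are there; an absent one reads None
- folder: closed grey folder lying flat on the left, fixed, 220 (x) x 300 (y) x 9 mm; origin at the centre of its underside; the pressed panels go on it, their centres well inside its edges
- masking_tape: roll of masking tape lying flat, 104 x 102 x 25 mm; stands or lies by; not to be pushed about. Origin at the centre of its underside
- sanding_block: sanding block, 48 x 83 x 26 mm; stands or lies by; not to be pushed about. Origin at the centre of its underside
- paint_pot: little paint pot, 39 mm thick, 36 mm high; stands or lies by; not to be pushed about. Origin at the centre of its underside
Mind the look-alikes: they are no part of the job. Leave any orange look-alike of the panel_2 alone.

How it is judged:
On the way, in this order (a step that is already met when the one before it is completed fails the run):
1. every panel lies flat in a pocket, released, with the bed out and the plunger home (z of panel_1 in the frame of bed_pockets between -0.0025 and 0.0025 m and x of panel_1 in the frame of bed_pockets between -0.007 and 0.007 m and y of panel_1 in the frame of bed_pockets between -0.085 and 0.085 m and angle between each of panel_1, panel_2, panel_3's own z axis and vertical below 0.06 rad and z of panel_2 in the frame of bed_pockets between -0.0025 and 0.0025 m and x of panel_2 in the frame of bed_pockets between -0.007 and 0.007 m and y of panel_2 in the frame of bed_pockets between -0.085 and 0.085 m and z of panel_3 in the frame of bed_pockets between -0.0025 and 0.0025 m and x of panel_3 in the frame of bed_pockets between -0.007 and 0.007 m and y of panel_3 in the frame of bed_pockets between -0.085 and 0.085 m and value of joint plunger below 0.002 m and value of joint plunger_turn below 0.35 rad and value of joint bed below 0.004 m and contact force between the fingers and panel_1 below 0.2 N and contact force between the fingers and panel_2 below 0.2 N and contact force between the fingers and panel_3 below 0.2 N), for 0.2 s.
2. the plunger rests in its notch, retracted and let go (value of joint plunger above 0.01 m and value of joint plunger_turn above 0.9 rad and contact force between the fingers and plunger_turn below 0.2 N), for 0.3 s.
3. the bed is fully in, the panels flat in their pockets (value of joint bed above 0.116 m and z of panel_1 in the frame of bed_pockets between -0.0025 and 0.0025 m and x of panel_1 in the frame of bed_pockets between -0.007 and 0.007 m and y of panel_1 in the frame of bed_pockets between -0.085 and 0.085 m and angle between each of panel_1, panel_2, panel_3's own z axis and vertical below 0.06 rad and z of panel_2 in the frame of bed_pockets between -0.0025 and 0.0025 m and x of panel_2 in the frame of bed_pockets between -0.007 and 0.007 m and y of panel_2 in the frame of bed_pockets between -0.085 and 0.085 m and z of panel_3 in the frame of bed_pockets between -0.0025 and 0.0025 m and x of panel_3 in the frame of bed_pockets between -0.007 and 0.007 m and y of panel_3 in the frame of bed_pockets between -0.085 and 0.085 m), for 0.2 s.
4. the lever is down at its stop, the panels under the platen (all of step 3 and value of joint lever above 0.98 rad), for 0.1 s.
5. the lever is back up and let go, the bed still in (value of joint bed above 0.116 m and value of joint lever below 0.08 rad and contact force between the fingers and lever below 0.2 N), for 0.2 s.
6. the bed is out again and locked by the plunger (value of joint bed below 0.004 m and value of joint plunger below 0.002 m and value of joint plunger_turn below 0.35 rad and contact force between the fingers and plunger_turn below 0.2 N), for 0.2 s.
At the end, for the whole second after the job is handed in: every panel that is there lies flat and still on the grey folder (its centre within the folder's outline less about 5 mm, not on another panel), the bed is out within 4 mm, the plunger home (lift under 2 mm, turned back to within 0.35 rad) and the lever up (under 0.08 rad) (x of panel_1 in the frame of folder between -0.105 and 0.105 m and y of panel_1 in the frame of folder between -0.145 and 0.145 m and z of panel_1 in the frame of folder between 0.006 and 0.0125 m and angle between each of panel_1, panel_2, panel_3's own z axis and vertical below 0.06 rad and linear speed of each of panel_1, panel_2, panel_3 below 0.02 m/s and x of panel_2 in the frame of folder between -0.105 and 0.105 m and y of panel_2 in the frame of folder between -0.145 and 0.145 m and z of panel_2 in the frame of folder between 0.006 and 0.0125 m and x of panel_3 in the frame of folder between -0.105 and 0.105 m and y of panel_3 in the frame of folder between -0.145 and 0.145 m and z of panel_3 in the frame of folder between 0.006 and 0.0125 m and value of joint plunger below 0.002 m and value of joint plunger_turn below 0.35 rad and value of joint bed below 0.004 m and value of joint lever below 0.08 rad); the robot touches nothing.
It fails at once if the lever is pulled down before the bed is in (value of joint lever above 0.6 rad and value of joint bed below 0.1 m).
It fails at once if the masking tape is pushed more than 4 cm or tipped (distance of masking_tape from where it was at the start of the episode above 0.04 m or angle between masking_tape's own z axis and vertical above 0.5 rad).
It fails at once if the sanding block is pushed more than 4 cm or tipped (distance of sanding_block from where it was at the start of the episode above 0.04 m or angle between sanding_block's own z axis and vertical above 0.5 rad).
It fails at once if the paint pot is pushed more than 4 cm or tipped (distance of paint_pot from where it was at the start of the episode above 0.04 m or angle between paint_pot's own z axis and vertical above 0.5 rad).
Of panel_1, panel_2, panel_3 only 2 to 3 are there at a start; the rules pass over those that are not, and their reading is None.
At some moment in a run one of panel_1, panel_2, panel_3 may be knocked a few centimetres aside while the robot is not near it.
Once in a run the grip may slacken for a moment while it holds something.
It also fails if it takes over 210 s, if anything falls off the work surface, if the arm or the gripper's body presses on something with over 40 N, if the wrist force passes 120 N, or if a joint passes its speed limit or range.

### The arm

A 7-joint arm with a two-finger parallel gripper is mounted at the origin on a cart in front of the work surface, level with it; the furniture and walls round the work are solid. World frame = base frame: x ahead of the robot, y to its left, z up, the work surface at z = 0. Lengths are in m, angles in rad, forces in N, time in s.
With the tool pointing down it reaches from about 0.4 to 0.85 m from the base axis. Payload 4.5 kg.
Tool frame: the origin (TCP) lies at the centre of the arm's flange, where the gripper is bolted on; the fingertips stand 173 mm ahead of it and the grasp point (between the pads) lies 155 mm ahead of it (finger_overhang is the distance from the TCP to the fingertips, in m); z points along the fingers, y is the line along which they close (so a half turn about z gives the same grasp; the last joint's range is limited). The gripper opens to 85 mm and grips with 20 to 120 N. Pads are 22 mm wide; open, the fingers measure 114 mm over their backs; the gripper's body (76 mm by 85 mm) begins 54 mm behind the grasp point. The pads swing forward as they close: fully open they stand 13 mm farther back than shut.
Start: joints at [-1.088, 0.689, -0.195, 1.565, 0.157, 0.902, -0.215], TCP at [0.271, 0.563, 0.405] pointing down, gripper open.
Joint ranges: [-3.01, 3.01], [-0.46, 2.08], [-1.47, 1.51], [0.13, 2.56], [-1, 4.14], [0.04, 2.09], [-2.66, 2.66]. Speed limits (rad/s): [2.57, 2.57, 3.14, 3.14, 3.14, 3.14, 3.14].

### API

Orientations are given as a rotation vector (axis times angle).
In Python, from plant import * gives the robot as it stands.
- The arm moves only by the tool send_path, called after "Request:" as name(argument=value, ...) on one line, values as JSON. Schema: {"type":"object","properties":{"motion":{"type":"string"},"only":{"type":"string"},"quiet":{"type":"boolean"},"lines":{"type":"string"}},"required":["motion"],"additionalProperties":false}. motion is a string of 1 to 20 rows, parted by a bar, with the numbers parted by commas; each row has 5 numbers: the finger opening in m, then dx, dy, dz in m, then a turn about the tool's z in rad; each row is the pose to reach, as a shift and turn from the pose commanded when the call began, along the tool's axes at that moment; what a row does not reach only later rows make up. A row lasts 1/8 s, in which the tool goes at most 0.0625 m and 0.188 rad, less where a joint would pass 70% of its speed; a pose out of reach is approached as far as the arm can. The fingers move at their own pace and stop on an object; the grip force is fixed at half the most. Time passes only in rows, so rows that do not move let the fingers close. The tool returns the time, the measured TCP pose, the force, the opening and the grip force at its end. only (a regular expression) keeps the lines of the reply that match it, lines (a string "A,B") keeps lines A to B, and quiet returns only ok. Input that does not fit is refused with a message, and nothing moves.
- get_state(): the state, without advancing time (a new reading comes with each control period).
- capture(name): name is "side" or "top"; returns (picture, depth): 384x512x3 uint8, blue, green, red; 384x512 float32, m along the optical axis (not along the pixel's ray), 0 where there is no reading.
- camera_model(name): a dict with "fx", "fy", "cx", "cy" (pixels), "k1" (the pictures are not rectified: a ray, as slopes to the right and down, at radius r is drawn at 1 + k1 r^2 times it, then the intrinsics apply), "eye" and "orientation" of the camera in the world. Camera axes: x right, y down, z forward; pixel columns grow to the right and rows downward; lengths in m; the calibration is good to about 2 mm. A picture is of the moment at which its call begins. camera_model takes no time and is no camera call.
- hand_in(): hands the job in; it is judged then, once.
Trained networks look in the newest picture that a camera, given by its name, has taken for a name from the list of things; names that differ only in an ending like _2 or _b are one class to them, and where a whole thing is asked for, a point or a joint stands for the part that bears it (a point fixed in the world has none). Each returns a list of dicts, best first, with "conf" (0 to 1); they miss things now and then, are a little off and sometimes report something else, mostly with a low value. They report only what shows in the picture. A call takes as long as a camera call. They do not tell look-alikes from the thing itself.
- silhouettes(camera, thing): "region" (384x512 bool, what is visible of it) and "rect" ([left, top, right, bottom] in pixels, round what is visible of it).
The state is a dict: "clock": time; "qpos": joint angles; "joint_vel": joint speeds; "joint_torque": joint torques, N m; "position": TCP position; "eef_rot": TCP orientation; "ft_force": force on the tool from outside, world axes, zero at the start; "ft_torque": the same for the moment, N m; "finger_gap": finger opening in m; "gripper_force": force on a finger pad.
Only numpy, scipy, OpenCV 4.12 (cv2) and the standard library are available. Lean on these libraries where they do the work, as an engineer would, in place of code of your own. Each camera call takes 0.05 s, during which the arm holds its last target. There are 200 camera calls.

## Working session

There is one attempt and no reset: what is moved stays moved. The work goes in short steps, Python scripts to look and compute and a tool call to move; the robot and the scene stay as the last step left them, time stands still between calls to the robot, and variables do not carry over. Pictures are saved under pics/ and viewed, at most 14 in all, crops included, and the job is handed in when it is done.

```bash
ls; mkdir -p pics; cat > h.py <<'E'
from plant import *
import numpy as np, cv2
from scipy.spatial.transform import Rotation as R
def cam(name):
    m=camera_model(name); o=np.array(m["orientation"],float)
    Rm=o if o.shape==(3,3) else R.from_rotvec(o).as_matrix()
    return m,Rm,np.array(m["eye"])
def pix2w(name,uv,depth=None,z=None):
    m,Rm,e=cam(name); uv=np.atleast_2d(np.array(uv,float))
    K=np.array([[m["fx"],0,m["cx"]],[0,m["fy"],m["cy"]],[0,0,1.]])
    n=cv2.undistortPoints(uv[:,None],K,np.array([m["k1"],0,0,0.]))[:,0]
    d=np.c_[n,np.ones(len(n))]@Rm.T
    if depth is not None: return e+d*np.asarray(depth)[:,None]
    return e+d*((z-e[2])/d[:,2])[:,None]
def w2pix(name,P):
    m,Rm,e=cam(name); c=(np.atleast_2d(P)-e)@Rm; n=c[:,:2]/c[:,2:]
    n=n*(1+m["k1"]*(n**2).sum(1,keepdims=True))
    return n*[m["fx"],m["fy"]]+[m["cx"],m["cy"]]
def cloud(name,depth,mask=None):
    v,u=np.nonzero((depth>0)&(mask if mask is not None else True))
    return pix2w(name,np.c_[u,v],depth[v,u])
def tool():
    s=get_state(); return np.array(s["position"]),R.from_rotvec(s["eef_rot"])
E
python3 - <<'E'
from h import *
s=get_state(); print({k:np.round(v,3) for k,v in s.items()})
for n in ("top","side"):
    print(n,camera_model(n))
    p,d=capture(n); cv2.imwrite(f"pics/{n}0.png",p); np.save(f"pics/{n}0.npy",d)
    for t in ("press","panel_1","folder","masking_tape","sanding_block","paint_pot","plunger_grip","lever_grip","bed_handle","bed_pockets"):
        print(n,t,[(round(x["conf"],2),[int(a) for a in x["rect"]]) for x in silhouettes(n,t)])
E
```

```text
pics
{'clock': np.float64(0.0), 'qpos': array([-1.088,  0.69 , -0.195,  1.566,  0.157,  0.902, -0.215]), 'joint_vel': array([ 0.   , -0.001, -0.003, -0.   ,  0.   , -0.001, -0.001]), 'joint_torque': array([-0.0000e+00, -5.3961e+01, -1.2670e+00, -1.5854e+01,  9.0000e-03,
        1.0000e-02,  0.0000e+00]), 'position': array([0.271, 0.563, 0.404]), 'eef_rot': array([-6.990e-01, -3.063e+00,  3.000e-03]), 'ft_force': array([ 0.031, -0.967, -0.116]), 'ft_torque': array([-0.016, -0.001, -0.033]), 'gripper_force': np.float64(0.0), 'finger_gap': np.float64(0.085)}
top {'fx': 376.0107347350498, 'fy': 376.0107347350498, 'cx': 259.208085414071, 'cy': 196.03281672300042, 'k1': -0.0932206318368989, 'eye': array([0.45999282, 0.01146837, 1.43282962]), 'orientation': array([-2.15641395,  2.21828604, -0.09083607])}
top press [(0.64, [206, 133, 337, 243])]
top panel_1 [(0.75, [318, 226, 332, 237]), (0.67, [322, 190, 338, 211]), (0.58, [351, 193, 365, 205])]
top folder [(0.75, [119, 179, 201, 244])]
top masking_tape []
top sanding_block [(0.54, [297, 239, 318, 256])]
top paint_pot [(0.53, [325, 170, 332
[... 435 characters left out ...]
y([-2.05810866e+00,  1.86314150e-02,  9.15580176e-04])}
side press [(0.91, [221, 175, 334, 270]), (0.61, [295, 172, 311, 242]), (0.43, [257, 308, 279, 330])]
side panel_1 [(0.9, [221, 311, 238, 334]), (0.88, [259, 306, 281, 332]), (0.79, [216, 288, 240, 301]), (0.63, [254, 286, 278, 304])]
side folder [(0.6, [230, 174, 292, 211])]
side masking_tape [(0.65, [302, 299, 338, 336]), (0.46, [298, 280, 313, 299])]
side sanding_block [(0.79, [197, 266, 221, 289])]
side paint_pot [(0.67, [295, 284, 312, 298])]
side plunger_grip []
side lever_grip [(0.61, [278, 181, 319, 233]), (0.52, [231, 176, 291, 209])]
side bed_handle [(0.95, [219, 207, 282, 253])]
side bed_pockets [(0.55, [218, 208, 282, 255])]
```

```bash
python3 - <<'E'
import cv2
p=cv2.imread("pics/top0.png")[110:290,100:400]; cv2.imwrite("pics/t0c.png",cv2.resize(p,(800,480),interpolation=3))
p=cv2.imread("pics/side0.png")[150:350,180:380]; cv2.imwrite("pics/s0c.png",cv2.resize(p,(600,600),interpolation=3))
E
```

```text
(no output)
```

View pics/t0c.png

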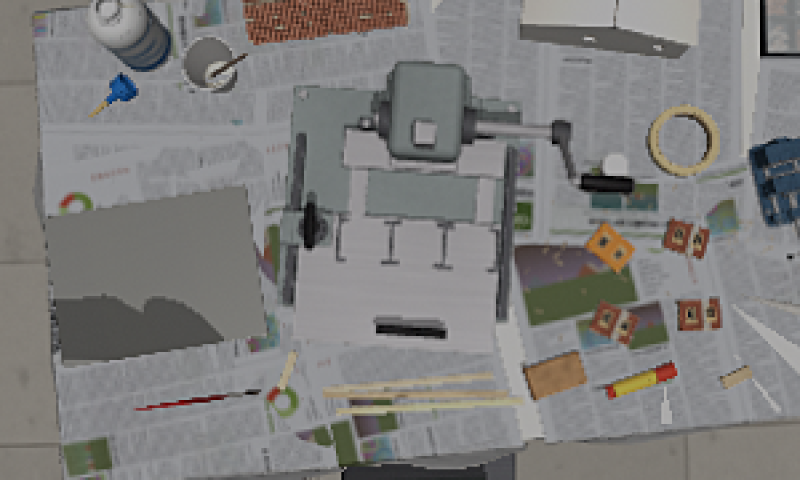

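View pics/s0c.png

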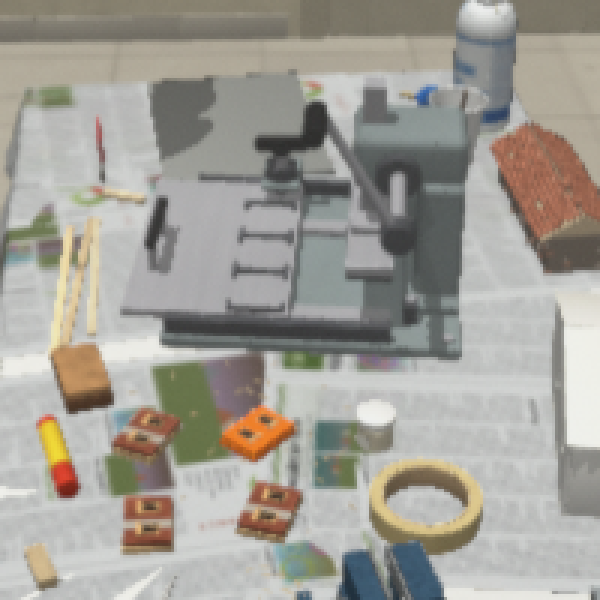

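Three red panels show (top crop 612,323 / 699,315 / 686,239; full px ≈ 329,231 / 362,228 / 357,200) and one orange look-alike (crop 610,247; full ≈ 329,203), which I'll leave alone. The red ones match the brick facing and the side view agrees. Next I'll measure the panels and the press.

```bash
cat > meas.py <<'E'
from h import *
from scipy.optimize import least_squares
def redmask(p,orange=False):
    hsv=cv2.cvtColor(p,cv2.COLOR_BGR2HSV); h,s,v=[hsv[...,i].astype(int) for i in range(3)]
    return hsv
def dark(p,box,th=75):
    l,t,r,b=box; g=p[t:b,l:r].max(2).astype(float); w=np.clip((th+40-g)/40,0,1)*(g<th+40)
    n,lab=cv2.connectedComponents((g<th+20).astype(np.uint8)); 
    k=np.argmax([w[lab==i].sum() if i else 0 for i in range(n)]); 
    m=cv2.dilate((lab==k).astype(np.uint8),np.ones((3,3)))>0; w=w*m
    v,u=np.nonzero(w>0); ww=w[v,u]; return np.array([(u*ww).sum()/ww.sum()+l,(v*ww).sum()/ww.sum()+t]),ww.sum(),(u.min()+l,v.min()+t,u.max()+l,v.max()+t)
E
python3 - <<'E'
from meas import *
T=cv2.imread("pics/top0.png"); S=cv2.imread("pics/side0.png")
for nm,im,b in (("handle",T,(236,226,272,240)),("plung",T,(208,182,224,206)),("lever",T,(315,172,340,184)),("handleS",S,(224,212,240,238)),("plungS",S,(262,192,284,205))):
    print(nm,dark(im,b))
dT=np.load("pics/top0.npy");dS=np.load("pics/side0.npy")
cT=cloud("top",dT);cS=cloud("side",dS)
for nm,c in(("T",cT),("S",cS)):
    # table level check, bed level, folder
    m=(abs(c[:,0]-.45)<.15)&(abs(c[:,1]+.35)<.2); print(nm,"table z med",np.median(c[m,2]),"std",c[m,2].std())
np.savez("pics/c.npz",cT=cT,cS=cS)
for n,d in(("top",dT),("side",dS)):
    for uv in ((329,231),(362,228),(357,200),(329,203)) if n=="top" else ((229,294),(229,324),(269,320),(266,294)):
        print(n,uv,pix2w(n,[uv],z=.014).round(3),pix2w(n,[uv],[d[uv[1],uv[0]]]).round(3))
# bed top boundary
m=(cT[:,2]>.026)&(cT[:,2]<.046)&(abs(cT[:,0]-.55)<.3)&(abs(cT[:,1])<.3)
b=cT[m]; print(b.min(0),b.max(0),cv2.minAreaRect(b[:,:2].astype(np.float32)))
for lo,hi in((.065,.09),(.1,.13),(.2,.225),(.25,.27),(.3,.34)):
    m=(cT[:,2]>lo)&(cT[:,2]<hi)&(abs(cT[:,1])<.4)&(cT[:,0]>.3)&(cT[:,0]<.8); print(lo,m.sum(),cT[m].mean(0),cv2.minAreaRect(cT[m][:,:2].astype(np.float32)) if m.sum()>3 else 0)
E
```

```text
handle (array([253.57584015, 233.36171662]), np.float64(110.1), (np.int64(240), np.int64(230), np.int64(267), np.int64(236)))
plung (array([215.72019269, 191.95624247]), np.float64(186.825), (np.int64(208), np.int64(182), np.int64(223), np.int64(203)))
lever (array([327.56787984, 178.85730791]), np.float64(173.10000000000002), (np.int64(316), np.int64(172), np.int64(339), np.int64(183)))
handleS (array([231.80023734, 224.4465981 ]), np.float64(63.19999999999999), (np.int64(228), np.int64(216), np.int64(235), np.int64(234)))
plungS (array([274.53999235, 198.14064294]), np.float64(130.64999999999998), (np.int64(265), np.int64(192), np.int64(283), np.int64(204)))
T table z med 0.0004477126689170774 std 0.04470063608984411
S table z med 0.0012224585048783432 std 0.03193215611121748
top (329, 231) [[ 0.426 -0.262  0.014]] [[ 0.426 -0.262  0.015]]
top (362, 228) [[ 0.433 -0.389  0.014]] [[ 0.433 -0.39   0.012]]
top (357, 200) [[ 0.54  -0.375  0.014]] [[ 0.54  -0.374  0.014]]
top (329, 203) [[ 0.532 -0.266  0.014]] [[ 0.532 -0.267  0.01 ]]
side (229, 294) [[ 0.431 -0.272  0.014]] [[ 0.431 -
[... 450 characters left out ...]
6235046, 0.14946773648262024), (0.4563576281070709, 0.28965967893600464), 70.82129669189453)
0.1 153 [0.6208979  0.08256024 0.10685046] ((0.7124580144882202, 0.0676993876695633), (0.2769091725349426, 0.2862757444381714), 19.019378662109375)
0.2 925 [ 0.70142831 -0.00975408  0.21129326] ((0.6954442858695984, -0.06675109267234802), (0.23597094416618347, 0.12260624021291733), 84.16728973388672)
0.25 81 [ 0.65741347 -0.02615203  0.25720394] ((0.6504248976707458, -0.0835980623960495), (0.18802964687347412, 0.026570022106170654), 81.3519287109375)
0.3 173 [ 0.58929085 -0.1989393   0.31915116] ((0.5901092886924744, -0.19888749718666077), (0.0718880146741867, 0.02398274838924408), 81.12920379638672)
```

```bash
cat >> meas.py <<'E'
def blob(c,lo,hi,box):
    x0,x1,y0,y1=box; m=(c[:,2]>lo)&(c[:,2]<hi)&(c[:,0]>x0)&(c[:,0]<x1)&(c[:,1]>y0)&(c[:,1]<y1); return c[m]
E
python3 - <<'E'
from meas import *
Z=np.load("pics/c.npz"); 
for k in("cT","cS"):
    c=Z[k]; print(k)
    for nm,lo,hi,box in(("handle",.06,.1,(.35,.5,-.1,.15)),("plunger",.095,.13,(.48,.65,.08,.25)),("arm",.2,.224,(.6,.8,-.1,.06)),("ram",.24,.275,(.6,.75,-.1,.06)),("lever",.295,.345,(.5,.65,-.3,-.1)),("platebed",.028,.046,(.35,.56,-.15,.18))):
        b=blob(c,lo,hi,box)
        if len(b)>3:
            r=cv2.minAreaRect(b[:,:2].astype(np.float32)); e=np.linalg.svd(b[:,:2]-b[:,:2].mean(0),full_matrices=False)[2][0]
            print(nm,len(b),"mean",b.mean(0).round(4),"rect",np.round(r[0],4),np.round(r[1],3),round(r[2],1),"pca",round(np.degrees(np.arctan2(e[1],e[0]))%180,1))
# image-based handle ends / lever grip darkness PCA
E
```

```text
cT
handle 89 mean [0.4262 0.0215 0.0785] rect [0.4261 0.0209] [0.094 0.013] 83.2 pca 83.6
plunger 75 mean [0.5698 0.1492 0.1078] rect [0.6003 0.1326] [0.037 0.133] 59.1 pca 154.2
arm 911 mean [ 0.7021 -0.0072  0.2113] rect [ 0.7017 -0.0055] [0.113 0.123] 84.2 pca 175.1
ram 73 mean [ 0.6614 -0.0029  0.2566] rect [ 0.6622 -0.0025] [0.025 0.026] 88.0 pca 152.6
lever 173 mean [ 0.5893 -0.1989  0.3192] rect [ 0.5901 -0.1989] [0.072 0.024] 81.1 pca 81.3
platebed 3103 mean [0.4831 0.0279 0.0351] rect [0.4607 0.015 ] [0.332 0.201] 88.4 pca 90.5
cS
handle 76 mean [0.4271 0.0125 0.0781] rect [0.4265 0.0178] [0.103 0.013] 83.8 pca 83.5
plunger 82 mean [0.5691 0.1496 0.1049] rect [0.5692 0.148 ] [0.018 0.058] 81.9 pca 174.8
arm 560 mean [ 0.7049 -0.0228  0.2119] rect [ 0.7028 -0.015 ] [0.102 0.12 ] 82.7 pca 4.2
ram 71 mean [ 0.6652 -0.0088  0.2531] rect [ 0.6652 -0.0041] [0.031 0.022] 85.8 pca 104.8
lever 129 mean [ 0.5924 -0.2114  0.3185] rect [ 0.5928 -0.2018] [0.071 0.025] 78.3 pca 79.2
platebed 2099 mean [0.485  0.0084 0.0366] rect [0.4582 0.015 ] [0.33  0.203] 89.9 pca 88.1
```

```bash
python3 - <<'E'
from meas import *
A=np.array([(-.19,0),(-.06,.145),(-.003,-.209),(.05,0)]);
for B in (np.array([(.4262,.0209),(.5698,.1488),(.590,-.1989),(.662,-.0027)]),np.array([(.4268,.0178),(.569,.149),(.5926,-.205),(.665,-.0055)])):
    f=lambda q:((A@np.array([[np.cos(q[2]),np.sin(q[2])],[-np.sin(q[2]),np.cos(q[2])]])+q[:2]-B)).ravel()
    r=least_squares(f,[.6,0,-.1]); print(r.x.round(4),np.degrees(r.x[2]),(r.fun.reshape(-1,2)*1000).round(1))
# pocket ribs: fit pattern in top image? panels
Z=np.load("pics/c.npz")
for nm,k in(("top","cT"),("side","cS")):
    im=cv2.imread(f"pics/{nm}0.png"); d=np.load(f"pics/{nm}0.npy")
    v,u=np.nonzero(d>0); c=pix2w(nm,np.c_[u,v],d[v,u]); col=im[v,u]
    for x,y in((.426,-.264),(.433,-.391),(.541,-.377),(.533,-.268)):
        m=(np.hypot(c[:,0]-x,c[:,1]-y)<.055)
        hsv=cv2.cvtColor(col[m][None],cv2.COLOR_BGR2HSV)[0].astype(int)
        q=c[m]; s=(q[:,2]>.0075)
        r=cv2.minAreaRect(q[s][:,:2].astype(np.float32)); 
        print(nm,(x,y),s.sum(),"mean",q[s].mean(0).round(4),"rect",np.round(r[0],4),np.round(r[1],3),round(r[2],1))
    # other obstacles
    for t in ("sanding_block","masking_tape","paint_pot","folder"):
        for x in silhouettes(nm,t)[:1]:
            mk=x["region"]; q=cloud(nm,d,mk); print(nm,t,round(x["conf"],2),np.median(q,0).round(3),np.percentile(q,3,0).round(3),np.percentile(q,97,0).round(3),np.round(cv2.minAreaRect(q[:,:2].astype(np.float32))[2]))
h=[]
im=cv2.imread("pics/top0.png")[185:250,310:380]; cv2.imwrite("pics/panels.png",cv2.resize(im,(700,650),interpolation=3))
E
```

```text
[ 0.6141  0.0029 -0.1002] -5.739080346681177 [[-1.2  1. ]
 [-0.9  4.3]
 [ 0.2 -5.9]
 [ 1.8  0.6]]
[ 6.154e-01  2.000e-04 -9.410e-02] -5.392160502808408 [[-0.6  0.3]
 [ 0.3  1.2]
 [ 0.2 -2.6]
 [ 0.2  1. ]]
top (0.426, -0.264) 185 mean [ 0.4277 -0.2652  0.013 ] rect [ 0.4315 -0.2563] [0.081 0.047] 64.7
top (0.433, -0.391) 194 mean [ 0.4347 -0.3897  0.0129] rect [ 0.4254 -0.3917] [0.067 0.069] 87.9
top (0.541, -0.377) 172 mean [ 0.5438 -0.3758  0.013 ] rect [ 0.5493 -0.377 ] [0.072 0.053] 70.4
top (0.533, -0.268) 165 mean [ 0.5344 -0.2641  0.013 ] rect [ 0.5413 -0.2564] [0.079 0.042] 48.2
top sanding_block 0.54 [ 0.358 -0.177  0.025] [ 0.329 -0.216 -0.001] [ 0.386 -0.14   0.031] 17.0
top paint_pot 0.53 [ 0.647 -0.267  0.035] [ 0.636 -0.282  0.029] [ 0.659 -0.253  0.04 ] 88.0
top folder 0.75 [0.512 0.385 0.008] [0.404 0.247 0.002] [0.616 0.525 0.014] 7.0
side (0.426, -0.264) 245 mean [ 0.4282 -0.2698  0.0137] rect [ 0.427  -0.2674] [0.072 0.049] 64.7
side (0.433, -0.391) 295 mean [ 0.4357 -0.394   0.0138] rect [ 0.4358 -0.3907] [0.046 0.067] 0.8
side (0.541, -0.377) 292 mean [ 0.5456 -0.3797  0.0136] rect [ 0.5459 -0.3771] [0.068 0.045] 70.6
side (0.533, -0.268) 246 mean [ 0.5359 -0.2702  0.0138] rect [ 0.5352 -0.2672] [0.067 0.048] 47.0
side sanding_block 0.79 [ 0.359 -0.2    0.025] [ 0.33  -0.224  0.001] [ 0.386 -0.149  0.03 ] 16.0
side masking_tape 0.65 [ 0.687 -0.383  0.021] [ 0.639 -0.428  0.001] [ 0.731 -0.332  0.027] 42.0
side paint_pot 0.67 [ 0.649 -0.283  0.033] [ 0.633 -0.293  0.004] [ 0.665 -0.257  0.04 ] 5.0
side folder 0.6 [0.507 0.386 0.01 ] [0.41  0.24  0.004] [0.623 0.529 0.016] 4.0
```

View pics/panels.png

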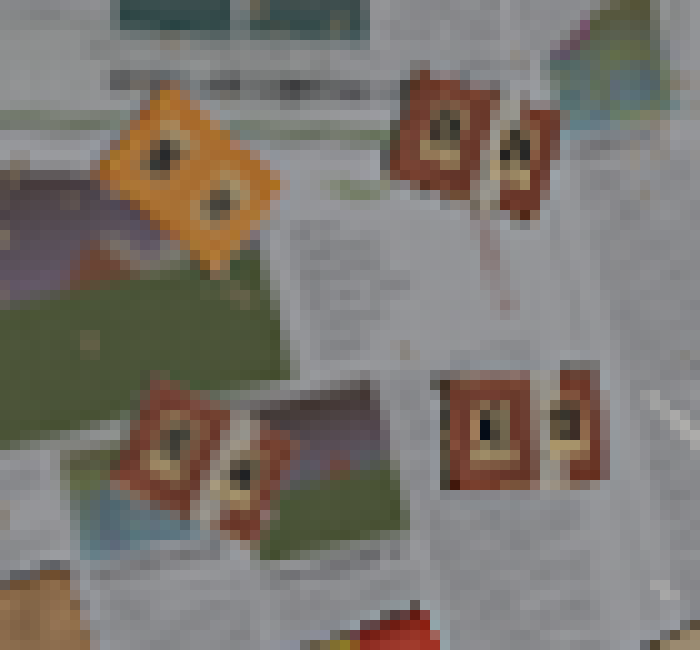

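Confirmed: the three brick-red panels with a white stripe are the real ones. The plain orange one, at crop (190,180), is the look-alike. Next I'll refine the press pose on the dark pocket ribs.

```bash
cat >> meas.py <<'E'
from scipy.ndimage import map_coordinates
from scipy.optimize import minimize
def ribpts(z):
    P=[]
    for y0 in(-.111,-.037,.037,.111):
        for x in np.linspace(-.028,.028,20): P.append((x,y0))
        for s in(-1,1):
            lo=-.013 if y0>-.1 else 0; hi=.013 if y0<.1 else 0
            for y in np.linspace(lo,hi,12): P.append((s*.029,y0+y))
    P=np.array(P); return np.c_[P,np.full(len(P),z)]
def ribfit(name,im,q0=(.545,.008,-.1),z=.042):
    g=cv2.GaussianBlur(im.max(2).astype(np.float32),(0,0),.7); P=ribpts(z)
    def f(q,both=None):
        c,s=np.cos(q[2]),np.sin(q[2]); W=np.c_[P[:,0]*c-P[:,1]*s+q[0],P[:,0]*s+P[:,1]*c+q[1],P[:,2]]
        uv=w2pix(name,W); return map_coordinates(g,[uv[:,1],uv[:,0]],order=1).mean()
    best=min((minimize(f,np.array(q0)+[a,b,0],method="Nelder-Mead",options=dict(initial_simplex=np.array(q0)+[a,b,0]+np.vstack([np.zeros(3),np.diag([.006,.006,.05])]))) for a in(-.008,0,.008) for b in(-.008,0,.008)),key=lambda r:r.fun)
    return best.x,best.fun
E
python3 - <<'E'
from meas import *
for n in("top","side"):
    im=cv2.imread(f"pics/{n}0.png"); print(n,[(q.round(4),round(float(f),1)) for q,f in (ribfit(n,im,z=z) for z in (.036,.042))])
for q in((.6141,.0029,-.1002),(.6154,.0002,-.0941)): print(q[0]-.07*np.cos(q[2]),q[1]-.07*np.sin(q[2]))
E
```

```text
top [(array([ 0.545 ,  0.0094, -0.1011]), 108.0), (array([ 0.5448,  0.0093, -0.1009]), 107.6)]Traceback (most recent call last):
  File "<stdin>", line 3, in <module>
  File "<stdin>", line 3, in <genexpr>
  File "meas.py", line 29, in ribfit
    best=min((minimize(f,np.array(q0)+[a,b,0],method="Nelder-Mead",options=dict(initial_simplex=np.array(q0)+[a,b,0]+np.vstack([np.zeros(3),np.diag([.006,.006,.05])]))) for a in(-.008,0,.008) for b in(-.008,0,.008)),key=lambda r:r.fun)
  File "meas.py", line 29, in <genexpr>
    best=min((minimize(f,np.array(q0)+[a,b,0],method="Nelder-Mead",options=dict(initial_simplex=np.array(q0)+[a,b,0]+np.vstack([np.zeros(3),np.diag([.006,.006,.05])]))) for a in(-.008,0,.008) for b in(-.008,0,.008)),key=lambda r:r.fun)
              ~~~~~~~~^^^^^^^^^^^^^^^^^^^^^^^^^^^^^^^^^^^^^^^^^^^^^^^^^^^^^^^^^^^^^^^^^^^^^^^^^^^^^^^^^^^^^^^^^^^^^^^^^^^^^^^^^^^^^^^^^^^^^^^^^^^^^^^^^^^^^^^^^^^^^^^^^^
    res = _minimize_neldermead(fun, x0, args, callback, bounds=bounds,
                               **options)
    fxr = func(xr)
    fx = function(np.copy(x), *(wrapper_args + args))
  File "meas.py", line 28, in f
    uv=w2pix(name,W); return map_coordinates(g,[uv[:,1],uv[:,0]],order=1).mean()
  File "h.py", line 16, in w2pix
    m,Rm,e=cam(name); c=(np.atleast_2d(P)-e)@Rm; n=c[:,:2]/c[:,2:]
           ~~~^^^^^^
  File "h.py", line 5, in cam
    m=camera_model(name); o=np.array(m["orientation"],float)
ValueError: time passes only in moves, steps and waits
```

```bash
python3 - <<'E'
s=open("h.py").read()
s=s.replace("def cam(name):\n    m=camera_model(name)","import functools\n@functools.lru_cache\ndef cam(name):\n    m=camera_model(name)")
s+='''
BED=np.array([.5453,.0080,-.099])   # bed_pockets x,y,yaw (out)
def press(x,y,z=0): # press frame -> world
    c,s=np.cos(BED[2]),np.sin(BED[2]); return np.array([BED[0]+(x+.07)*c-y*s,BED[1]+(x+.07)*s+y*c,z])
def delta(target,yaw=None,lift=.155):
    """grasp-point target (world) -> tool-frame shift; yaw=world angle of the closing axis (tool y)"""
    p,r=tool(); d=r.inv().apply(np.asarray(target)+[0,0,lift]-p); ty=r.apply([0,1,0]); a=np.arctan2(ty[1],ty[0]); out=0
    if yaw is not None:
        out=-((yaw-a+np.pi/2)%np.pi-np.pi/2)
    print("shift",d.round(4),"turn",round(out,3),"| tcp",p.round(4),"toolz",r.apply([0,0,1]).round(3),"closeaxis",round(a,3),"q7",round(get_state()["qpos"][6],2)); return d,out
'''
open("h.py","w").write(s)
E
python3 - <<'E'
from meas import *
im=cv2.imread(f"pics/side0.png"); print([(q.round(4),round(float(f),1)) for q,f in (ribfit("side",im,z=z) for z in (.036,.042))])
A=(.4285,-.267,.12); delta(A,np.radians(-25.3))
E
```

```text
[(array([ 0.5477,  0.0139, -0.1005]), 118.7), (array([ 0.5476,  0.0047, -0.1001]), 118.5)]
shift [-0.5019 -0.6797  0.1297] turn 1.564 | tcp [0.2712 0.5631 0.4047] toolz [ 0.  0. -1.] closeaxis 1.122 q7 -0.22
```

```bash
sed -i 's/^BED=.*/BED=np.array([.5460,.0080,-.100])/' h.py
```

Request:
send_path(motion="0.075,-0.31,-0.31,0,0.6 | 0.075,-0.31,-0.31,0,0.8 | 0.075,-0.31,-0.31,0,0.8 | 0.075,-0.31,-0.31,0,0.8 | 0.075,-0.31,-0.31,0,0.8 | 0.075,-0.31,-0.31,0,0.8 | 0.075,-0.31,-0.31,0,0.8 | 0.075,-0.5019,-0.6797,0.13,1.564 | 0.075,-0.5019,-0.6797,0.13,1.564 | 0.075,-0.5019,-0.6797,0.13,1.564 | 0.075,-0.5019,-0.6797,0.13,1.564 | 0.075,-0.5019,-0.6797,0.13,1.564 | 0.075,-0.5019,-0.6797,0.13,1.564 | 0.075,-0.5019,-0.6797,0.13,1.564 | 0.075,-0.5019,-0.6797,0.13,1.564 | 0.075,-0.5019,-0.6797,0.13,1.564 | 0.075,-0.5019,-0.6797,0.13,1.564")

```text
clock: 3.62
position: [0.429, -0.2653, 0.275]
eef_rot: [-2.651, -1.684, -0.002]
ft_force: [-0.4, 0.4, 0.7]
finger_gap: 0.0753
gripper_force: 0.0
```

```bash
python3 - <<'E'
from h import *
delta((.4285,-.267,.012),np.radians(-25.3))
E
```

```text
shift [-0.0019  0.0003  0.108 ] turn 0.003 | tcp [ 0.429  -0.2653  0.275 ] toolz [ 0.     0.001 -1.   ] closeaxis -0.439 q7 0.09
```

Request:
send_path(motion="0.075,-0.002,0,0.05,0 | 0.075,-0.002,0,0.1,0 | 0.075,-0.002,0,0.1,0 | 0.075,-0.002,0,0.1,0")

```text
clock: 4.12
position: [0.4283, -0.2683, 0.1762]
eef_rot: [2.652, 1.682, 0.001]
ft_force: [-0.4, 0.2, 0.5]
finger_gap: 0.0753
gripper_force: 0.0
```

Request:
send_path(motion="0.03,0,0,0,0 | 0.03,0,0,0,0 | 0.03,0,0,0,0 | 0.03,0,0,0,0 | 0.03,0,0,0,0")

```text
clock: 4.75
position: [0.4282, -0.2691, 0.1769]
eef_rot: [2.652, 1.679, 0.003]
ft_force: [0.0, 0.6, 11.0]
finger_gap: 0.0444
gripper_force: 60.5
```

Request:
send_path(motion="0.03,0,0,-0.05,0 | 0.03,0,0,-0.12,0 | 0.03,0,0,-0.12,0 | 0.03,0,0,-0.12,0")

```text
clock: 5.25
position: [0.4276, -0.2688, 0.2958]
eef_rot: [2.653, 1.68, 0.002]
ft_force: [0.3, -0.7, -1.2]
finger_gap: 0.0441
gripper_force: 62.5
```

```bash
python3 - <<'E'
from h import *
p,d=capture("side"); cv2.imwrite("pics/s1.png",p); p,d2=capture("top"); cv2.imwrite("pics/t1.png",p); np.savez("pics/d1.npz",side=d,top=d2)
t,r=tool(); uv=w2pix("side",t-[0,0,.16])[0].astype(int); print(uv)
p=cv2.imread("pics/s1.png"); c=p[max(0,uv[1]-40):uv[1]+40,uv[0]-50:uv[0]+50]; cv2.imwrite("pics/s1c.png",cv2.resize(c,None,fx=6,fy=6,interpolation=3))
for y in(.074,0,-.074): print(y); delta(press(-.07,y,.06),BED[2])
E
```

```text
[226 259]
0.074
shift [ 0.3705 -0.0355  0.0791] turn -0.342 | tcp [ 0.4272 -0.2685  0.294 ] toolz [-0.002  0.001 -1.   ] closeaxis -0.442 q7 0.09
0
shift [ 0.3007 -0.0107  0.0791] turn -0.342 | tcp [ 0.4272 -0.2685  0.294 ] toolz [-0.002  0.001 -1.   ] closeaxis -0.442 q7 0.09
-0.074
shift [0.231  0.0141 0.079 ] turn -0.342 | tcp [ 0.4272 -0.2685  0.294 ] toolz [-0.002  0.001 -1.   ] closeaxis -0.442 q7 0.09
```

View pics/s1c.png

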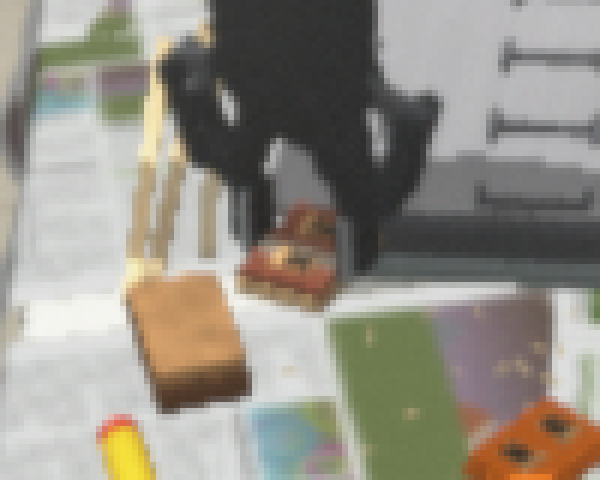

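The crop shows panel A held squarely between the fingers at about (290,255), clear of everything. Next I'll carry it over the left pocket.

Request:
send_path(motion="0.03,0.06,-0.006,0,-0.08 | 0.03,0.12,-0.012,0,-0.16 | 0.03,0.18,-0.018,0,-0.24 | 0.03,0.24,-0.024,0,-0.342 | 0.03,0.3,-0.03,0,-0.342 | 0.03,0.35,-0.035,0.02,-0.342 | 0.03,0.3705,-0.0355,0.04,-0.342 | 0.03,0.3705,-0.0355,0.04,-0.342 | 0.03,0.3705,-0.0355,0.04,-0.342 | 0.03,0.3705,-0.0355,0.04,-0.342")

```text
clock: 6.6
position: [0.5539, 0.0793, 0.2552]
eef_rot: [2.332, 2.104, -0.001]
ft_force: [-0.1, 0.5, -0.9]
finger_gap: 0.0436
gripper_force: 65.6
```

```bash
python3 - <<'E'
from h import *
delta(press(-.07,.074,.059),BED[2])
E
```

```text
shift [ 0.0024 -0.0007  0.0412] turn -0.003 | tcp [0.5539 0.0793 0.2552] toolz [ 0.    -0.001 -1.   ] closeaxis -0.103 q7 -0.22
```

Request:
send_path(motion="0.03,0.0024,-0.0007,0.02,0 | 0.03,0.0024,-0.0007,0.034,0 | 0.03,0.0024,-0.0007,0.039,0 | 0.03,0.0024,-0.0007,0.039,0 | 0.03,0.0024,-0.0007,0.039,0")

```text
clock: 7.22
position: [0.5538, 0.0836, 0.2162]
eef_rot: [2.329, 2.107, 0.001]
ft_force: [0.1, 0.5, -1.1]
finger_gap: 0.0439
gripper_force: 65.6
```

```bash
python3 - <<'E'
from h import *
delta(press(-.07,.074,.059),BED[2]); print(get_state()["ft_force"])
E
```

```text
shift [-0.002  -0.0002  0.0022] turn -0.0 | tcp [0.5538 0.0836 0.2162] toolz [ 0.001  0.    -1.   ] closeaxis -0.1 q7 -0.22
[ 0.11599823  0.48849005 -1.07217708]
```

Request:
send_path(motion="0.03,-0.0015,0,0.001,0 | 0.03,-0.0015,0,0.003,0 | 0.03,-0.0015,0,0.003,0")

```text
clock: 7.6
position: [0.5536, 0.082, 0.2131]
eef_rot: [2.33, 2.107, 0.001]
ft_force: [-0.9, -0.6, 3.0]
finger_gap: 0.0441
gripper_force: 66.1
```

Request:
send_path(motion="0.062,0,0,0,0 | 0.062,0,0,0,0 | 0.062,0,0,-0.002,0 | 0.062,0,0,-0.03,0 | 0.062,0,0,-0.09,0 | 0.062,0,0,-0.13,0 | 0.062,0,0,-0.13,0")

```text
clock: 8.48
position: [0.5544, 0.0823, 0.3459]
eef_rot: [2.327, 2.105, 0.01]
ft_force: [-0.1, 0.2, -0.5]
finger_gap: 0.0621
gripper_force: 0.0
```

```bash
python3 - <<'E'
from h import *
delta((.4355,-.391,.024),0.01)
E
```

```text
shift [-0.4832 -0.0722  0.1654] turn -0.11 | tcp [0.5544 0.0823 0.3459] toolz [ 0.007  0.001 -1.   ] closeaxis -0.1 q7 -0.23
```

Request:
send_path(motion="0.075,-0.06,-0.03,0,0 | 0.075,-0.12,-0.06,0,0 | 0.075,-0.18,-0.0722,0,0 | 0.075,-0.24,-0.0722,0,0 | 0.075,-0.3,-0.0722,0,-0.11 | 0.075,-0.36,-0.0722,0.05,-0.11 | 0.075,-0.42,-0.0722,0.08,-0.11 | 0.075,-0.4832,-0.0722,0.09,-0.11 | 0.075,-0.4832,-0.0722,0.09,-0.11 | 0.075,-0.4832,-0.0722,0.09,-0.11")

```text
clock: 9.72
position: [0.4323, -0.3923, 0.2514]
eef_rot: [-2.212, -2.228, 0.001]
ft_force: [0.3, 0.6, -0.7]
finger_gap: 0.0752
gripper_force: 0.0
```

```bash
cat > look.py <<'E'
from meas import *
def panels(k,pts,zb=0):
    out={}
    for n in("top","side"):
        im,d=capture(n); cv2.imwrite(f"pics/{n}{k}.png",im)
        v,u=np.nonzero(d>0); c=pix2w(n,np.c_[u,v],d[v,u])
        for i,(x,y) in enumerate(pts):
            q=c[(np.hypot(c[:,0]-x,c[:,1]-y)<.05)&(c[:,2]>zb+.0075)&(c[:,2]<zb+.025)]
            if len(q)<20: print(n,i,"none");continue
            r=cv2.minAreaRect(q[:,:2].astype(np.float32)); print(n,i,len(q),"mean",q.mean(0).round(4),"rect",np.round(r[0],4),np.round(r[1],3),round(r[2],1),"sdz",q[:,2].std().round(4))
E
python3 - <<'E'
from look import *
panels(2,[(.4355,-.391),(.5455,-.377)]); p=press(-.07,.074); panels("2b",[p[:2]],.036); print(p)
delta((.4355,-.391,.024),0.01)
im=cv2.imread("pics/top2.png")[170:245,200:300]; im2=cv2.imread("pics/side2.png")[185:260,215:315]
cv2.imwrite("pics/v2.png",cv2.resize(np.vstack([im,im2]),None,fx=4,fy=4,interpolation=3))
E
```

```text
top 0 180 mean [ 0.4358 -0.3873  0.0138] rect [ 0.437  -0.3832] [0.07  0.046] 88.2 sdz 0.0028
top 1 167 mean [ 0.5441 -0.3756  0.0131] rect [ 0.5442 -0.3764] [0.061 0.041] 72.1 sdz 0.0027
side 0 298 mean [ 0.4357 -0.3939  0.0137] rect [ 0.4335 -0.3911] [0.049 0.068] 2.2 sdz 0.0024
side 1 291 mean [ 0.5452 -0.38    0.0138] rect [ 0.5448 -0.3773] [0.067 0.046] 71.3 sdz 0.0024
top 0 219 mean [0.5537 0.086  0.049 ] rect [0.55   0.0882] [0.088 0.055] 80.6 sdz 0.0032
side 0 140 mean [0.5567 0.0815 0.0503] rect [0.5583 0.0896] [0.08  0.051] 81.1 sdz 0.0031
[0.55338767 0.08163031 0.        ]
shift [-0.0022  0.001   0.0739] turn 0.004 | tcp [ 0.4344 -0.3889  0.2529] toolz [ 0.001  0.002 -1.   ] closeaxis 0.014 q7 0.56
```

View pics/v2.png

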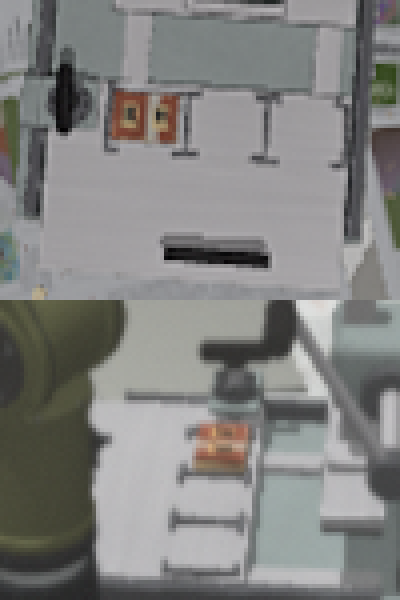

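Panel A sits inside the left pocket's ribs (top view 112–180, 92–142), flat, with its top at z 0.050. Now panel B.

Request:
send_path(motion="0.075,-0.001,0.001,0.04,0 | 0.075,-0.001,0.001,0.075,0 | 0.075,-0.001,0.001,0.075,0 | 0.075,-0.001,0.001,0.075,0")

```text
clock: 10.42
position: [0.4352, -0.3918, 0.1789]
eef_rot: [2.208, 2.233, 0.001]
ft_force: [0.3, -0.5, 0.1]
finger_gap: 0.075
gripper_force: 0.0
```

Request:
send_path(motion="0.03,0,0,0,0 | 0.03,0,0,0,0 | 0.03,0,0,0,0 | 0.03,0,0,0,0 | 0.03,0,0,0,0")

```text
clock: 11.05
position: [0.4348, -0.3926, 0.1794]
eef_rot: [2.208, 2.231, 0.001]
ft_force: [-0.8, 1.0, 7.7]
finger_gap: 0.044
gripper_force: 60.7
```

Request:
send_path(motion="0.03,0,0,-0.05,0 | 0.03,0,0,-0.11,0 | 0.03,0,0,-0.11,0 | 0.03,0,0,-0.11,0")

```text
clock: 11.55
position: [0.434, -0.3922, 0.2879]
eef_rot: [2.21, 2.232, 0.0]
ft_force: [0.5, -0.1, -0.4]
finger_gap: 0.0437
gripper_force: 61.9
```

```bash
python3 - <<'E'
from h import *
delta(press(-.0715,0,.10),BED[2])
E
```

```text
shift [0.3992 0.1144 0.0329] turn 0.11 | tcp [ 0.434  -0.3922  0.2879] toolz [ 0. -0. -1.] closeaxis 0.01 q7 0.56
```

Request:
send_path(motion="0.03,0.06,0,0,0 | 0.03,0.12,0.01,0,0.05 | 0.03,0.18,0.03,0,0.11 | 0.03,0.24,0.05,0,0.11 | 0.03,0.3,0.08,0,0.11 | 0.03,0.35,0.1,0,0.11 | 0.03,0.3992,0.1144,0.03,0.11 | 0.03,0.3992,0.1144,0.03,0.11 | 0.03,0.3992,0.1144,0.03,0.11 | 0.03,0.3992,0.1144,0.03,0.11")

```text
clock: 12.8
position: [0.5443, 0.006, 0.2576]
eef_rot: [2.333, 2.104, -0.003]
ft_force: [-0.2, -0.6, -1.2]
finger_gap: 0.0438
gripper_force: 61.9
```

```bash
python3 - <<'E'
from h import *
delta(press(-.0715,0,.0595),BED[2])
E
```

```text
shift [0.0022 0.     0.0431] turn -0.003 | tcp [0.5443 0.006  0.2576] toolz [-0.001 -0.001 -1.   ] closeaxis -0.103 q7 -0.09
```

Request:
send_path(motion="0.03,0.001,0,0.02,0 | 0.03,0.001,0,0.036,0 | 0.03,0.001,0,0.0425,0 | 0.03,0.001,0,0.0425,0 | 0.03,0.001,0,0.0425,0")

```text
clock: 13.42
position: [0.545, 0.0084, 0.2155]
eef_rot: [2.33, 2.106, 0.001]
ft_force: [0.2, -0.3, 1.0]
finger_gap: 0.0437
gripper_force: 62.1
```

Request:
send_path(motion="0.062,0,0,0,0 | 0.062,0,0,0,0 | 0.062,0,0,-0.002,0 | 0.062,0,0,-0.03,0 | 0.062,0,0,-0.09,0 | 0.062,0,0,-0.13,0 | 0.062,0,0,-0.13,0")

```text
clock: 14.3
position: [0.5458, 0.0089, 0.3483]
eef_rot: [2.327, 2.105, 0.009]
ft_force: [0.4, -0.0, -0.6]
finger_gap: 0.0618
gripper_force: 0.0
```

```bash
python3 - <<'E'
from h import *
delta((.545,-.3775,.065),np.radians(-18.8))
E
```

```text
shift [-0.3847  0.0369  0.1281] turn 0.228 | tcp [0.5458 0.0089 0.3483] toolz [ 0.007  0.001 -1.   ] closeaxis -0.1 q7 -0.1
```

Request:
send_path(motion="0.075,-0.05,-0.035,0,0 | 0.075,-0.11,-0.06,0,0 | 0.075,-0.17,-0.083,0,0 | 0.075,-0.23,-0.075,0,0.1 | 0.075,-0.29,-0.065,0.03,0.228 | 0.075,-0.34,-0.04,0.08,0.228 | 0.075,-0.3847,0,0.12,0.228 | 0.075,-0.3847,0.0369,0.128,0.228 | 0.075,-0.3847,0.0369,0.128,0.228 | 0.075,-0.3847,0.0369,0.128,0.228")

```text
clock: 15.55
position: [0.5422, -0.3767, 0.2158]
eef_rot: [-2.551, -1.828, 0.002]
ft_force: [-0.1, 0.2, -0.3]
finger_gap: 0.0748
gripper_force: 0.0
```

```bash
python3 - <<'E'
from look import *
panels(3,[(.5455,-.377)]); panels("3b",[press(-.07,0)[:2]],.036); print(press(-.07,0))
delta((.545,-.3775,.0245),np.radians(-18.8))
E
```

```text
top 0 110 mean [ 0.5467 -0.3648  0.0131] rect [ 0.5464 -0.3675] [0.044 0.042] 73.0 sdz 0.0028
side 0 292 mean [ 0.5452 -0.38    0.0139] rect [ 0.5453 -0.3771] [0.068 0.046] 71.2 sdz 0.0025
top 0 217 mean [0.5427 0.0118 0.0486] rect [0.5454 0.0123] [0.085 0.059] 88.5 sdz 0.0027
side 0 none
[0.546 0.008 0.   ]
shift [0.0005 0.0025 0.0384] turn 0.0 | tcp [ 0.5424 -0.3772  0.2179] toolz [-0.  0. -1.] closeaxis -0.328 q7 0.28
```

Request:
send_path(motion="0.075,-0.0005,0.002,0.03,0 | 0.075,-0.0005,0.002,0.038,0 | 0.075,-0.0005,0.002,0.038,0")

```text
clock: 16.12
position: [0.5445, -0.3783, 0.1792]
eef_rot: [-2.553, -1.828, 0.001]
ft_force: [-0.1, 0.1, 0.8]
finger_gap: 0.0745
gripper_force: 0.0
```

Request:
send_path(motion="0.03,0,0,0,0 | 0.03,0,0,0,0 | 0.03,0,0,0,0 | 0.03,0,0,0,0 | 0.03,0,0,0,0")

```text
clock: 16.75
position: [0.5453, -0.379, 0.1807]
eef_rot: [2.553, 1.828, 0.001]
ft_force: [-1.2, -0.5, 5.8]
finger_gap: 0.0434
gripper_force: 61.0
```

Request:
send_path(motion="0.03,0,0,-0.05,0 | 0.03,0,0,-0.11,0 | 0.03,0,0,-0.11,0 | 0.03,0,0,-0.11,0")

```text
clock: 17.25
position: [0.5446, -0.3784, 0.2892]
eef_rot: [-2.554, -1.829, -0.0]
ft_force: [-0.3, 0.3, -1.4]
finger_gap: 0.0437
gripper_force: 61.6
```

```bash
python3 - <<'E'
from h import *
delta(press(-.0715,-.074,.10),BED[2]); delta((.46,-.3,.12)); delta((.46,-.12,.12))
E
```

```text
shift [ 0.2938 -0.1079  0.0344] turn -0.228 | tcp [ 0.5446 -0.3784  0.2892] toolz [-0.  0. -1.] closeaxis -0.328 q7 0.28
shift [ 0.0469 -0.1053  0.0143] turn 0 | tcp [ 0.5446 -0.3784  0.2892] toolz [-0.  0. -1.] closeaxis -0.328 q7 0.28
shift [ 0.2173 -0.1633  0.0143] turn 0 | tcp [ 0.5446 -0.3784  0.2892] toolz [-0.  0. -1.] closeaxis -0.328 q7 0.28
```

Request:
send_path(motion="0.03,0.02,-0.05,0,0 | 0.03,0.0469,-0.1053,0,0 | 0.03,0.1,-0.125,0,0 | 0.03,0.16,-0.145,0,-0.1 | 0.03,0.2173,-0.155,0,-0.228 | 0.03,0.26,-0.13,0.01,-0.228 | 0.03,0.2938,-0.1079,0.03,-0.228 | 0.03,0.2938,-0.1079,0.032,-0.228 | 0.03,0.2938,-0.1079,0.032,-0.228 | 0.03,0.2938,-0.1079,0.032,-0.228")

```text
clock: 18.5
position: [0.5363, -0.0671, 0.257]
eef_rot: [-2.332, -2.105, 0.003]
ft_force: [-0.2, 0.6, -0.1]
finger_gap: 0.0438
gripper_force: 61.6
```

```bash
python3 - <<'E'
from h import *
delta(press(-.0715,-.074,.06),BED[2])
E
```

```text
shift [0.0017 0.0007 0.042 ] turn -0.002 | tcp [ 0.5363 -0.0671  0.257 ] toolz [-0.002 -0.001 -1.   ] closeaxis -0.102 q7 0.05
```

Then lower, release, and retreat towards the left for a clear view and the plunger.

Request:
send_path(motion="0.03,0.001,0,0.02,0 | 0.03,0.001,0,0.036,0 | 0.03,0.001,0,0.042,0 | 0.03,0.001,0,0.042,0 | 0.03,0.001,0,0.042,0")

```text
clock: 19.12
position: [0.5368, -0.0654, 0.2165]
eef_rot: [-2.331, -2.106, 0.001]
ft_force: [-3.3, 1.1, 13.1]
finger_gap: 0.0437
gripper_force: 63.1
```

Request:
send_path(motion="0.062,0,0,0,0 | 0.062,0,0,0,0 | 0.062,0,0,-0.002,0 | 0.062,0,0,-0.03,0 | 0.062,0,0,-0.09,0 | 0.062,0,0,-0.14,0 | 0.062,0,-0.04,-0.14,0 | 0.062,0,-0.1,-0.14,0 | 0.062,0.06,-0.16,-0.14,0 | 0.062,0.12,-0.18,-0.14,0 | 0.062,0.12,-0.18,-0.14,0")

```text
clock: 20.5
position: [0.3688, 0.0754, 0.3553]
eef_rot: [-2.323, -2.113, 0.0]
ft_force: [0.6, -0.2, -0.1]
finger_gap: 0.0622
gripper_force: 0.0
```

```bash
python3 - <<'E'
from look import *
P=[press(-.07,y)[:2] for y in(.074,0,-.074)]; print(np.round(P,4)); panels(4,P,.036)
im=cv2.imread("pics/top4.png")[170:245,200:300]; im2=cv2.imread("pics/side4.png")[185:260,215:315]
cv2.imwrite("pics/v4.png",cv2.resize(np.vstack([im,im2]),None,fx=4,fy=4,interpolation=3))
d,_=delta(press(-.06,.145,.16),BED[2]+np.pi/2)
E
```

```text
[[ 0.5534  0.0816]
 [ 0.546   0.008 ]
 [ 0.5386 -0.0656]]
top 0 238 mean [0.5533 0.0809 0.0489] rect [0.551  0.0819] [0.099 0.056] 85.0 sdz 0.0031
top 1 231 mean [0.5415 0.0085 0.0486] rect [0.5417 0.007 ] [0.096 0.059] 88.0 sdz 0.003
top 2 208 mean [ 0.5341 -0.0622  0.0489] rect [ 0.5356 -0.0594] [0.087 0.051] 75.8 sdz 0.003
side 0 155 mean [0.5565 0.0778 0.0504] rect [0.5549 0.0815] [0.099 0.059] 83.3 sdz 0.0032
side 1 178 mean [0.5457 0.0055 0.0499] rect [0.5479 0.0078] [0.099 0.051] 89.8 sdz 0.0026
side 2 200 mean [ 0.5379 -0.0641  0.0497] rect [ 0.5402 -0.0621] [0.092 0.052] 78.2 sdz 0.0029
shift [0.0949 0.1928 0.0402] turn -1.565 | tcp [0.3695 0.0749 0.3553] toolz [-0.001  0.001 -1.   ] closeaxis -0.094 q7 -0.21
```

View pics/v4.png

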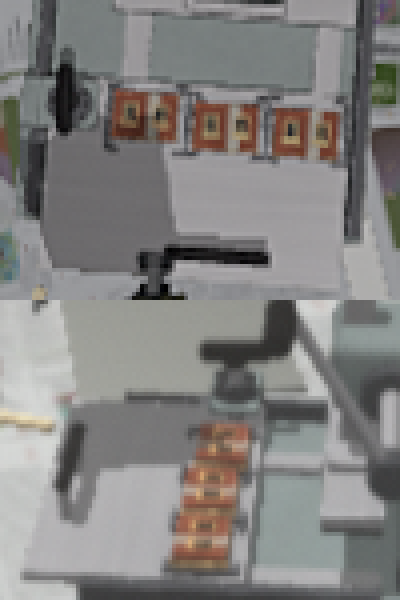

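All three panels lie between their ribs (top view centres about 145,117 / 226,127 / 307,135). I'll run a plane fit to check they're flat while moving on above the plunger grip.

```bash
cat >> look.py <<'E'
def tilt(n,im,d,poses,zb):
    v,u=np.nonzero(d>0); c=pix2w(n,np.c_[u,v],d[v,u])
    for x,y,th in poses:
        L=(c[:,:2]-[x,y])@np.array([[np.cos(th),-np.sin(th)],[np.sin(th),np.cos(th)]])
        m=(abs(L[:,0])<.019)&(abs(L[:,1])<.027)&(c[:,2]>zb+.004)&(c[:,2]<zb+.03)
        q=np.c_[L[m],np.ones(m.sum())]; s=np.linalg.lstsq(q,c[m,2],rcond=None)[0]; print(n,m.sum(),"slopes",s[:2].round(3),"z",s[2].round(4))
E
python3 - <<'E'
from look import *
for n in("top","side"):
    im,d=capture(n); tilt(n,im,d,[(*press(-.07,y)[:2],BED[2]) for y in(.074,0,-.074)],.036)
E
```

```text
top 150 slopes [ 0.006 -0.012] z 0.0489
top 145 slopes [-0.022  0.008] z 0.0491
top 143 slopes [-0.035 -0.008] z 0.0488
side 97 slopes [-0.012  0.072] z 0.0499
side 112 slopes [-0.068  0.051] z 0.05
side 128 slopes [-0.012  0.055] z 0.0498
```

Request:
send_path(motion="0.07,0.05,0,0,-0.18 | 0.07,0.0949,0.05,0,-0.36 | 0.07,0.0949,0.1,0,-0.54 | 0.07,0.0949,0.15,0,-0.72 | 0.07,0.0949,0.1928,0,-0.9 | 0.07,0.0949,0.1928,0,-1.08 | 0.07,0.0949,0.1928,0,-1.26 | 0.07,0.0949,0.1928,0,-1.44 | 0.07,0.0949,0.1928,0.01,-1.565 | 0.07,0.0949,0.1928,0.04,-1.565 | 0.07,0.0949,0.1928,0.04,-1.565")

```text
clock: 22.08
position: [0.5714, 0.1451, 0.3132]
eef_rot: [-0.171, -3.133, 0.005]
ft_force: [0.3, -0.2, 0.5]
finger_gap: 0.07
gripper_force: 0.0
```

```bash
python3 - <<'E'
from h import *
delta(press(-.06,.145,.105),BED[2]+np.pi/2)
E
```

```text
shift [0.0014 0.0062 0.0532] turn -0.009 | tcp [0.5714 0.1451 0.3132] toolz [-0.005 -0.003 -1.   ] closeaxis 1.462 q7 0.84
```

Request:
send_path(motion="0.05,0,0.0052,0.02,-0.009 | 0.05,0,0.0052,0.053,-0.009 | 0.05,0,0.0052,0.053,-0.009 | 0.05,0,0.0052,0.053,-0.009")

```text
clock: 22.58
position: [0.573, 0.1526, 0.2635]
eef_rot: [0.154, 3.136, 0.001]
ft_force: [-0.3, 0.2, -0.1]
finger_gap: 0.0502
gripper_force: 0.0
```

```bash
python3 - <<'E'
from h import *
delta((.5697,.1498,.1045),BED[2]+np.pi/2); print(get_state()["ft_force"])
E
```

```text
shift [ 0.003  -0.0031  0.004 ] turn 0.002 | tcp [0.573  0.1526 0.2635] toolz [ 0.002  0.    -1.   ] closeaxis 1.473 q7 0.81
[-0.30440679  0.15184221 -0.1434583 ]
```

Request:
send_path(motion="0.05,0.003,-0.0025,0.003,0 | 0.05,0.003,-0.0025,0.003,0 | 0.005,0.003,-0.0025,0.003,0 | 0.005,0.003,-0.0025,0.003,0 | 0.005,0.003,-0.0025,0.003,0 | 0.005,0.003,-0.0025,0.003,0 | 0.005,0.003,-0.0025,0.003,0")

```text
clock: 23.45
position: [0.5693, 0.1532, 0.2598]
eef_rot: [0.149, 3.136, 0.007]
ft_force: [0.7, 6.2, 2.2]
finger_gap: 0.0119
gripper_force: 60.5
```

```bash
python3 - <<'E'
from h import *
delta((.5697,.1498,.1045),BED[2]+np.pi/2)
E
```

```text
shift [-0.0007 -0.0033  0.0003] turn 0.005 | tcp [0.5693 0.1532 0.2598] toolz [ 0.002  0.004 -1.   ] closeaxis 1.476 q7 0.81
```

Request:
send_path(motion="0.005,0,0.002,-0.006,0 | 0.005,0,0.002,-0.012,0 | 0.005,0,0.002,-0.0175,0 | 0.005,0,0.002,-0.0175,0 | 0.005,0,0.002,-0.0175,0")

```text
clock: 24.08
position: [0.5695, 0.1536, 0.276]
eef_rot: [0.151, 3.137, 0.003]
ft_force: [4.7, 5.2, -11.0]
finger_gap: 0.0119
gripper_force: 58.7
```

```bash
python3 - <<'E'
from h import *
p,r=tool();print(p.round(4),get_state()["ft_force"].round(1),get_state()["finger_gap"])
E
```

```text
[0.5695 0.1536 0.276 ] [  4.7   5.2 -11. ] 0.011916065662509742
```

Request:
send_path(motion="0.005,-0.001,0.0015,-0.0012,0 | 0.005,-0.001,0.0015,-0.0012,-0.15 | 0.005,-0.001,0.0015,-0.0012,-0.3 | 0.005,-0.001,0.0015,-0.0012,-0.45 | 0.005,-0.001,0.0015,-0.0012,-0.6 | 0.005,-0.001,0.0015,-0.0012,-0.75 | 0.005,-0.001,0.0015,-0.0012,-0.9 | 0.005,-0.001,0.0015,-0.0012,-1.05 | 0.005,-0.001,0.0015,-0.0012,-1.12 | 0.005,-0.001,0.0015,-0.0012,-1.12 | 0.005,-0.001,0.0015,-0.0012,-1.12")

```text
clock: 25.45
position: [0.5704, 0.1536, 0.2773]
eef_rot: [1.535, -2.74, 0.001]
ft_force: [3.3, 1.6, -11.7]
finger_gap: 0.0121
gripper_force: 58.7
```

```bash
python3 - <<'E'
from h import *
delta((.5697,.1498,.1045),BED[2]+np.pi/2); print(get_state()["ft_force"].round(1),get_state()["ft_torque"].round(2))
E
```

```text
shift [ 0.0035 -0.0014  0.0178] turn 1.122 | tcp [0.5704 0.1536 0.2773] toolz [-0.001 -0.001 -1.   ] closeaxis 2.592 q7 1.64
[  3.3   1.6 -11.7] [ 0.42 -0.79  0.02]
```

Request:
send_path(motion="0.005,0,0,0.003,0 | 0.005,0,0,0.0055,0 | 0.005,0,0,0.0055,0")

```text
clock: 25.82
position: [0.5703, 0.1536, 0.2722]
eef_rot: [1.537, -2.739, 0.002]
ft_force: [2.5, 0.0, -10.7]
finger_gap: 0.0119
gripper_force: 59.0
```

Request:
send_path(motion="0.05,0,0,0,0 | 0.05,0,0,0,0 | 0.05,0,0,0,0 | 0.05,0,0,-0.04,0 | 0.05,0,0,-0.09,0 | 0.05,0,0,-0.09,0 | 0.05,0,0,-0.09,0")

```text
clock: 26.7
position: [0.57, 0.1539, 0.3623]
eef_rot: [1.538, -2.739, 0.001]
ft_force: [-0.1, -0.5, 0.6]
finger_gap: 0.0501
gripper_force: 0.0<stdin>:3: RuntimeWarning: Mean of empty slice.
```

```bash
python3 - <<'E'
from look import *
for n in("top","side"):
    im,d=capture(n); cv2.imwrite(f"pics/{n}5.png",im); c=cloud(n,d); b=blob(c,.095,.14,(.51,.63,.1,.2)); e=np.linalg.svd(b[:,:2]-b[:,:2].mean(0),full_matrices=False)[2][0]; print(n,len(b),b.mean(0).round(4),np.percentile(b[:,2],[50,95]),np.degrees(np.arctan2(e[1],e[0]))%180)
delta(press(-.19,0,.15),BED[2])
E
```

```text
  ret = um.true_divide(
Traceback (most recent call last):
IndexError: index 0 is out of bounds for axis 0 with size 0
```

```bash
python3 - <<'E'
from look import *
n="side"; im,d=capture(n); cv2.imwrite(f"pics/{n}5.png",im); c=cloud(n,d); b=blob(c,.095,.14,(.51,.63,.1,.2)); e=np.linalg.svd(b[:,:2]-b[:,:2].mean(0),full_matrices=False)[2][0]; print(n,len(b),b.mean(0).round(4),np.percentile(b[:,2],[50,95]),np.degrees(np.arctan2(e[1],e[0]))%180)
delta(press(-.19,0,.15),BED[2]); delta(press(-.19,0,.15),BED[2]+np.pi)
E
```

```text
side 77 [0.5711 0.1471 0.1162] [0.11718879 0.12523666] 55.75407312940585
shift [0.1887 0.0526 0.0567] turn -0.448 | tcp [0.5699 0.1537 0.3613] toolz [-0.002 -0.001 -1.   ] closeaxis 2.594 q7 1.72
shift [0.1887 0.0526 0.0567] turn -0.448 | tcp [0.5699 0.1537 0.3613] toolz [-0.002 -0.001 -1.   ] closeaxis 2.594 q7 1.72
```

Request:
send_path(motion="0.05,0.05,0.01,0,0.18 | 0.05,0.1,0.03,0,0.36 | 0.05,0.15,0.04,0,0.54 | 0.05,0.1887,0.0526,0,0.72 | 0.05,0.1887,0.0526,0,0.9 | 0.05,0.1887,0.0526,0,1.08 | 0.05,0.1887,0.0526,0,1.26 | 0.05,0.1887,0.0526,0,1.44 | 0.05,0.1887,0.0526,0,1.62 | 0.05,0.1887,0.0526,0,1.8 | 0.05,0.1887,0.0526,0,1.98 | 0.05,0.1887,0.0526,0,2.16 | 0.05,0.1887,0.0526,0.02,2.34 | 0.05,0.1887,0.0526,0.05,2.52 | 0.05,0.1887,0.0526,0.05,2.694 | 0.05,0.1887,0.0526,0.05,2.694 | 0.05,0.1887,0.0526,0.05,2.694")

```text
clock: 28.92
position: [0.4271, 0.0205, 0.3123]
eef_rot: [-2.326, -2.111, 0.0]
ft_force: [-0.4, -0.7, 0.7]
finger_gap: 0.0502
gripper_force: 0.0
```

```bash
python3 - <<'E'
from look import *
for n in("top","side"):
    im,d=capture(n); c=cloud(n,d); b=blob(c,.095,.14,(.52,.62,.1,.2)); e=np.linalg.svd(b[:,:2]-b[:,:2].mean(0),full_matrices=False)[2][0] if len(b)>5 else (1,0); print(n,len(b),b.mean(0).round(4),np.degrees(np.arctan2(e[1],e[0]))%180)
    tilt(n,im,d,[(*press(-.07,y)[:2],BED[2]) for y in(.074,0,-.074)],.036)
delta(press(-.19,0,.078),BED[2])
E
```

```text
top 75 [0.5673 0.1521 0.119 ] 58.77927696460549
top 147 slopes [-0.002 -0.018] z 0.049
top 148 slopes [-0.016  0.006] z 0.0485
top 145 slopes [-0.023 -0.018] z 0.0488
side 81 [0.5711 0.1473 0.1152] 56.24598750888022
side 100 slopes [0.05  0.077] z 0.05
side 112 slopes [-0.028  0.063] z 0.05
side 118 slopes [-0.022  0.044] z 0.0506
shift [-0.0006 -0.0006  0.0795] turn 0.002 | tcp [0.4272 0.0205 0.3125] toolz [ 0.  0. -1.] closeaxis -0.098 q7 -0.07
```

Request:
send_path(motion="0.05,-0.0006,-0.0006,0.04,0 | 0.05,-0.0006,-0.0006,0.0795,0 | 0.05,-0.0006,-0.0006,0.0795,0 | 0.05,-0.0006,-0.0006,0.0795,0")

```text
clock: 29.52
position: [0.4267, 0.0198, 0.2338]
eef_rot: [2.329, 2.108, 0.001]
ft_force: [-0.6, 0.0, 0.1]
finger_gap: 0.0499
gripper_force: 0.0
```

Request:
send_path(motion="0.005,0,0,0,0 | 0.005,0,0,0,0 | 0.005,0,0,0,0 | 0.005,0,0,0,0")

```text
clock: 30.02
position: [0.4269, 0.02, 0.2341]
eef_rot: [2.328, 2.107, 0.003]
ft_force: [0.1, -0.2, 8.9]
finger_gap: 0.0121
gripper_force: 58.4
```

Request:
send_path(motion="0.005,0,0.015,0,0 | 0.005,0,0.03,0,0 | 0.005,0,0.045,0,0 | 0.005,0,0.06,0,0 | 0.005,0,0.075,0,0 | 0.005,0,0.09,0,0 | 0.005,0,0.105,0,0 | 0.005,0,0.115,0,0 | 0.005,0,0.121,0,0 | 0.005,0,0.121,0,0 | 0.005,0,0.121,0,0")

```text
clock: 31.4
position: [0.546, 0.0079, 0.2342]
eef_rot: [-2.329, -2.107, 0.002]
ft_force: [-3.7, -0.2, 9.0]
finger_gap: 0.0118
gripper_force: 59.2
```

```bash
python3 - <<'E'
from h import *
delta(press(-.07,0,.078),BED[2]);print(get_state()["ft_force"].round(1))
E
```

```text
shift [0.0001 0.     0.0012] turn 0.0 | tcp [0.546  0.0079 0.2342] toolz [-0.002  0.    -1.   ] closeaxis -0.1 q7 -0.03
[-3.7 -0.2  9. ]
```

Request:
send_path(motion="0.005,0,0.003,0,0 | 0.005,0,0.003,0,0 | 0.005,0,0.003,0,0")

```text
clock: 31.78
position: [0.547, 0.0078, 0.2341]
eef_rot: [-2.325, -2.104, 0.008]
ft_force: [-7.9, 0.6, 14.1]
finger_gap: 0.0115
gripper_force: 59.7
```

Request:
send_path(motion="0.05,0,-0.003,0,0 | 0.05,0,-0.003,0,0 | 0.05,0,-0.003,0,0 | 0.05,0,-0.003,-0.06,0 | 0.05,0,-0.03,-0.12,0 | 0.06,0,-0.08,-0.18,0 | 0.06,0,-0.08,-0.24,0 | 0.06,0,-0.08,-0.3,0 | 0.06,0,-0.08,-0.3,0")

```text
clock: 32.9
position: [0.4709, 0.0152, 0.5371]
eef_rot: [2.326, 2.104, 0.012]
ft_force: [0.2, -0.6, -0.3]
finger_gap: 0.06
gripper_force: 0.0
```

```bash
python3 - <<'E'
from look import *
for n in("top","side"):
    im,d=capture(n); cv2.imwrite(f"pics/{n}6.png",im); c=cloud(n,d); b=blob(c,.06,.1,(.48,.6,-.1,.12)); print(n,len(b),b.mean(0).round(4))
print(press(-.07,0)); delta(press(-.003,-.211,.372),BED[2])
im=cv2.imread("pics/top6.png")[125:250,200:350]; im2=cv2.imread("pics/side6.png")[165:275,205:355]
cv2.imwrite("pics/v6.png",cv2.resize(np.vstack([im,im2]),None,fx=2.5,fy=2.5,interpolation=3))
E
```

```text
top 12 [0.5502 0.0434 0.0781]
side 74 [0.5461 0.002  0.0786]
[0.546 0.008 0.   ]
shift [-0.2109  0.1429  0.0072] turn 0.0 | tcp [0.4704 0.0155 0.5339] toolz [ 0.003  0.001 -1.   ] closeaxis -0.1 q7 -0.14
```

View pics/v6.png

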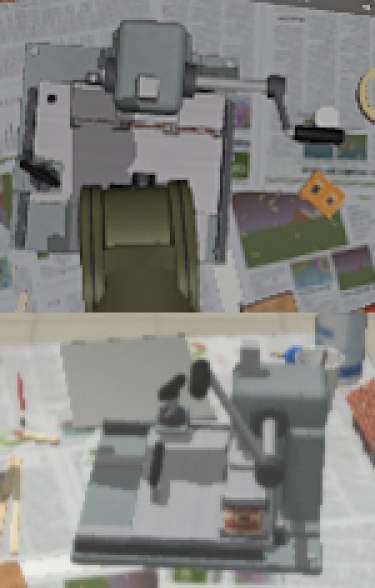

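The bed is fully in: the handle is at x ≈ 0.546 and the panels show under the platen at (240,520). The plunger is turned and up. Next is the lever.

Request:
send_path(motion="0.06,-0.06,0.04,0,0 | 0.06,-0.12,0.08,0,0 | 0.06,-0.18,0.12,0,0 | 0.06,-0.2109,0.1429,0,0 | 0.06,-0.2109,0.1429,0,0 | 0.06,-0.2109,0.1429,0,0 | 0.06,-0.2109,0.1429,0,0")

```text
clock: 33.88
position: [0.5913, -0.2069, 0.5319]
eef_rot: [-2.325, -2.109, 0.0]
ft_force: [-0.2, 0.2, -0.2]
finger_gap: 0.0596
gripper_force: 0.0
```

```bash
python3 - <<'E'
from look import *
n="side"; im,d=capture(n); c=cloud(n,d); b=blob(c,.3,.335,(.56,.62,-.26,-.16)); print(n,len(b),b.mean(0).round(4) if len(b) else 0)
delta(press(-.003,-.211,.312),BED[2])
E
```

```text
side 123 [ 0.5917 -0.2127  0.3192]
shift [-0.0019  0.0005  0.0654] turn 0.002 | tcp [ 0.5913 -0.2068  0.5324] toolz [-0.001  0.002 -1.   ] closeaxis -0.098 q7 0.29
```

Request:
send_path(motion="0.06,-0.0015,0.0005,0.03,0 | 0.06,-0.0015,0.0005,0.0654,0 | 0.06,-0.0015,0.0005,0.0654,0 | 0.06,-0.0015,0.0005,0.0654,0")

```text
clock: 34.42
position: [0.5921, -0.2097, 0.469]
eef_rot: [2.327, 2.108, 0.002]
ft_force: [0.9, -1.0, -0.3]
finger_gap: 0.0604
gripper_force: 0.0
```

Request:
send_path(motion="0.005,0,0,0,0 | 0.005,0,0,0,0 | 0.005,0,0,0,0 | 0.005,0,0,0,0 | 0.005,0,0,0,0")

```text
clock: 35.05
position: [0.591, -0.2102, 0.4687]
eef_rot: [-2.329, -2.107, 0.001]
ft_force: [-4.1, 1.2, 6.5]
finger_gap: 0.0206
gripper_force: 58.4
```

Request:
send_path(motion="0.005,0,-0.011,0.008,0 | 0.005,0,-0.023,0.016,0 | 0.005,0,-0.033,0.025,0 | 0.005,0,-0.0426,0.0357,0 | 0.005,0,-0.0426,0.0357,0")

```text
clock: 35.67
position: [0.5513, -0.206, 0.4351]
eef_rot: [2.323, 2.102, 0.01]
ft_force: [1.3, 1.6, 12.7]
finger_gap: 0.0204
gripper_force: 63.5
```

Request:
send_path(motion="0.005,0,-0.009,0.011,0 | 0.005,0,-0.016,0.0229,0 | 0.005,0,-0.0225,0.035,0 | 0.005,0,-0.0277,0.0481,0 | 0.005,0,-0.032,0.061,0 | 0.005,0,-0.035,0.0751,0 | 0.005,0,-0.0365,0.09,0 | 0.005,0,-0.0374,0.1029,0 | 0.005,0,-0.0374,0.1029,0 | 0.005,0,-0.0374,0.1029,0")

```text
clock: 36.92
position: [0.5116, -0.2022, 0.3307]
eef_rot: [-2.33, -2.106, -0.001]
ft_force: [-6.6, 2.7, 14.7]
finger_gap: 0.0204
gripper_force: 75.5
```

```bash
python3 - <<'E'
from look import *
for n in("side","top"):
    im,d=capture(n); cv2.imwrite(f"pics/{n}7.png",im)
im=cv2.imread("pics/side7.png")[140:280,200:360]
cv2.imwrite("pics/v7.png",cv2.resize(im,None,fx=4,fy=4,interpolation=3))
E
```

```text
(no output)
```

View pics/v7.png

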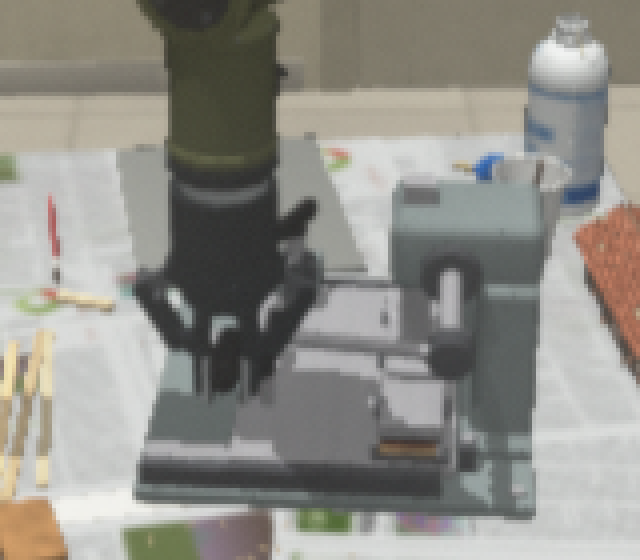

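The lever lies about level from (450,360) to (295,340), and the platen is on the panels. I'll press a little further to feel the stop.

Request:
send_path(motion="0.005,0,0,0.004,0 | 0.005,0,0,0.008,0 | 0.005,0,0,0.008,0")

```text
clock: 37.4
position: [0.5114, -0.2022, 0.3225]
eef_rot: [-2.33, -2.106, -0.0]
ft_force: [-6.6, 2.7, 14.2]
finger_gap: 0.0203
gripper_force: 76.4
```

Request:
send_path(motion="0.005,0,0,0.004,0 | 0.005,0,0,0.008,0 | 0.005,0,0,0.008,0")

```text
clock: 37.78
position: [0.5112, -0.2022, 0.3174]
eef_rot: [-2.33, -2.106, -0.002]
ft_force: [-11.0, 4.8, 38.4]
finger_gap: 0.0201
gripper_force: 79.4
```

```bash
python3 - <<'E'
from look import *
for n in("top","side"):
    im,d=capture(n); c=cloud(n,d); b=blob(c,.222,.275,(.63,.7,-.03,.03)); print(n,len(b),np.percentile(b[:,2],[5,50,95]).round(4), b.mean(0).round(3))
    v,u=np.nonzero(d>0); 
    # lever arm cloud: press frame
    L=(c[:,:2]-press(0,0)[:2])@np.array([[np.cos(BED[2]),-np.sin(BED[2])],[np.sin(BED[2]),np.cos(BED[2])]])
    m=(L[:,0]>-.045)&(L[:,0]<.045)&(L[:,1]<-.14)&(L[:,1]>-.24)&(c[:,2]>.12)
    if m.sum()>10:
        s=np.polyfit(L[m,0],c[m,2],1); print("lever arm n",m.sum(),"slope deg",np.degrees(np.arctan(s[0])).round(1),"z at 0.077",np.polyval(s,.077).round(3),"y",L[m,1].mean().round(3))
E
```

```text
top 64 [0.2262 0.229  0.2328] [ 0.662 -0.003  0.229]
lever arm n 174 slope deg -68.6 z at 0.077 0.024 y -0.184
side 47 [0.2243 0.2295 0.2325] [ 0.666 -0.006  0.229]
lever arm n 395 slope deg -72.8 z at 0.077 -0.016 y -0.199
```

Request:
send_path(motion="0.005,0,0,-0.016,0 | 0.005,0,0.001,-0.03,0 | 0.005,0,0.0024,-0.044,0 | 0.005,0,0.0055,-0.058,0 | 0.005,0,0.0097,-0.071,0 | 0.005,0,0.015,-0.084,0 | 0.005,0,0.0214,-0.096,0 | 0.005,0,0.029,-0.108,0 | 0.005,0,0.0374,-0.119,0 | 0.005,0,0.047,-0.129,0 | 0.005,0,0.0571,-0.139,0 | 0.005,0,0.069,-0.147,0 | 0.005,0,0.079,-0.154,0 | 0.005,0,0.079,-0.154,0 | 0.005,0,0.079,-0.154,0")

```text
clock: 39.75
position: [0.592, -0.2102, 0.4551]
eef_rot: [-2.326, -2.102, 0.01]
ft_force: [21.8, -10.1, -60.7]
finger_gap: 0.0201
gripper_force: 89.5
```

Request:
send_path(motion="0.06,0,0,0,0 | 0.06,0,0,0,0 | 0.06,0,0,0,0 | 0.06,0,0,0,0 | 0.06,0,0,-0.03,0 | 0.06,0,0,-0.07,0 | 0.06,0,0,-0.07,0")

```text
clock: 40.62
position: [0.5911, -0.2105, 0.5411]
eef_rot: [2.324, 2.102, 0.007]
ft_force: [-1.0, -0.7, -0.8]
finger_gap: 0.0595
gripper_force: 0.0
```

```bash
python3 - <<'E'
from look import *
im,d=capture("top"); c=cloud("top",d); b=blob(c,.222,.275,(.63,.7,-.03,.03)); print(len(b),np.median(b[:,2]).round(4))
im,d=capture("side"); c=cloud("side",d); b=blob(c,.3,.335,(.54,.64,-.26,-.16)); print(len(b),b.mean(0).round(4))
delta(press(-.07,0,.24),BED[2])
E
```

```text
82 0.2573
123 [ 0.5916 -0.213   0.3193]
shift [ 0.2123 -0.0661  0.1423] turn 0.0 | tcp [ 0.5905 -0.2099  0.5374] toolz [ 0.001  0.    -1.   ] closeaxis -0.1 q7 0.29
```

Request:
send_path(motion="0.05,0.05,-0.05,0,0 | 0.05,0.1,-0.07,0,0 | 0.05,0.16,-0.0661,0,0 | 0.05,0.2123,-0.0661,0.04,0 | 0.05,0.2123,-0.0661,0.1,0 | 0.05,0.2123,-0.0661,0.16,0 | 0.05,0.2123,-0.0661,0.22,0 | 0.05,0.2123,-0.0661,0.26,0 | 0.05,0.2123,-0.0661,0.26,0 | 0.05,0.2123,-0.0661,0.26,0")

```text
clock: 41.98
position: [0.5465, 0.0077, 0.2779]
eef_rot: [2.329, 2.107, 0.001]
ft_force: [0.1, -0.8, -0.3]
finger_gap: 0.0499
gripper_force: 0.0
```

```bash
python3 - <<'E'
from h import *
delta(press(-.07,0,.079),BED[2])
E
```

```text
shift [ 0.0002 -0.0006  0.0438] turn -0.0 | tcp [0.5465 0.0077 0.2779] toolz [ 0.001 -0.    -1.   ] closeaxis -0.1 q7 0.0
```

Request:
send_path(motion="0.05,0,0,0.03,0 | 0.05,0,0,0.0435,0 | 0.05,0,0,0.0435,0")

```text
clock: 42.35
position: [0.5463, 0.0078, 0.2338]
eef_rot: [-2.33, -2.108, -0.0]
ft_force: [0.1, -0.7, 0.1]
finger_gap: 0.0504
gripper_force: 0.0
```

Request:
send_path(motion="0.005,0,0,0,0 | 0.005,0,0,0,0 | 0.005,0,0,0,0 | 0.005,0,0,0,0")

```text
clock: 42.85
position: [0.5458, 0.0079, 0.2344]
eef_rot: [-2.329, -2.107, 0.0]
ft_force: [-2.2, 0.7, 6.1]
finger_gap: 0.0121
gripper_force: 58.5
```

Request:
send_path(motion="0.005,0,-0.015,0,0 | 0.005,0,-0.03,0,0 | 0.005,0,-0.045,0,0 | 0.005,0,-0.06,0,0 | 0.005,0,-0.075,0,0 | 0.005,0,-0.09,0,0 | 0.005,0,-0.105,0,0 | 0.005,0,-0.115,0,0 | 0.005,0,-0.122,0,0 | 0.005,0,-0.122,0,0 | 0.005,0,-0.122,0,0")

```text
clock: 44.22
position: [0.4257, 0.0201, 0.2343]
eef_rot: [2.328, 2.106, 0.005]
ft_force: [0.4, -0.0, 7.7]
finger_gap: 0.0118
gripper_force: 60.3
```

```bash
python3 - <<'E'
from h import *
delta(press(-.19,0,.079),BED[2])
E
```

```text
shift [0.     0.0009 0.0003] turn -0.0 | tcp [0.4257 0.0201 0.2343] toolz [ 0.004  0.    -1.   ] closeaxis -0.1 q7 0.01
```

Request:
send_path(motion="0.005,0,-0.003,0,0 | 0.005,0,-0.003,0,0 | 0.005,0,-0.003,0,0")

```text
clock: 44.6
position: [0.4249, 0.0201, 0.2343]
eef_rot: [2.327, 2.103, 0.009]
ft_force: [7.4, -1.2, 5.0]
finger_gap: 0.0117
gripper_force: 60.1
```

Request:
send_path(motion="0.05,0,0.003,0,0 | 0.05,0,0.003,0,0 | 0.05,0,0.003,0,0 | 0.05,0,0.003,-0.06,0 | 0.05,0,0.003,-0.12,0 | 0.05,0,0.003,-0.12,0")

```text
clock: 45.35
position: [0.4253, 0.02, 0.3565]
eef_rot: [2.327, 2.105, 0.009]
ft_force: [-0.2, 0.5, 0.1]
finger_gap: 0.05
gripper_force: 0.0
```

```bash
python3 - <<'E'
from look import *
for n in("top","side"):
    im,d=capture(n); cv2.imwrite(f"pics/{n}8.png",im); c=cloud(n,d); b=blob(c,.06,.1,(.35,.5,-.1,.15)); print(n,len(b),b.mean(0).round(4))
    b=blob(c,.095,.14,(.52,.62,.1,.2)); e=np.linalg.svd(b[:,:2]-b[:,:2].mean(0),full_matrices=False)[2][0]; print(len(b),b.mean(0).round(4),np.degrees(np.arctan2(e[1],e[0]))%180)
    print(ribfit(n,im))
    tilt(n,im,d,[(*press(-.07,y)[:2],BED[2]) for y in(.074,0,-.074)],.036)
delta((.5703,.1536,.20),BED[2]-np.pi/2+1.12-np.pi/1)
E
```

```text
top 0 [nan nan nan]
74 [0.5674 0.1523 0.1192] 58.81061016384969
(array([ 0.54661959,  0.00272304, -0.03425594]), np.float64(93.518798828125))
top 148 slopes [-0.023 -0.006] z 0.0489
top 139 slopes [-0.026 -0.009] z 0.0488
top 140 slopes [-0.039  0.026] z 0.049
side 75 [0.4271 0.0138 0.0778]
78 [0.5711 0.1467 0.1158] 56.08242983107613
(array([ 0.54640228,  0.00445134, -0.0859542 ]), np.float64(111.33219909667969))
side 98 slopes [0.022 0.077] z 0.0504
side 111 slopes [-0.05   0.038] z 0.0503
side 127 slopes [-0.02   0.042] z 0.0497
shift [ 0.1472  0.132  -0.0012] turn 0.451 | tcp [0.4244 0.0202 0.3536] toolz [ 0.  0. -1.] closeaxis -0.099 q7 0.06<stdin>:3: RuntimeWarning: Mean of empty slice.
  ret = um.true_divide(
```

Request:
send_path(motion="0.05,0.05,0.03,0,0.1 | 0.05,0.1,0.07,0,0.25 | 0.05,0.1472,0.1,0,0.4 | 0.05,0.1472,0.132,0,0.451 | 0.05,0.1472,0.132,0.03,0.451 | 0.05,0.1472,0.132,0.06,0.451 | 0.05,0.1472,0.132,0.06,0.451")

```text
clock: 46.32
position: [0.569, 0.153, 0.2895]
eef_rot: [-2.74, -1.532, 0.013]
ft_force: [0.5, 0.4, 0.6]
finger_gap: 0.0496
gripper_force: 0.0
```

```bash
python3 - <<'E'
from look import *
delta((.5703,.1536,.1175),-.55)
E
```

```text
shift [0.0012 0.0009 0.017 ] turn -0.001 | tcp [0.569  0.153  0.2895] toolz [-0.009 -0.002 -1.   ] closeaxis -0.551 q7 -0.42
```

Request:
send_path(motion="0.05,0.0005,0.0006,0.01,0 | 0.05,0.0005,0.0006,0.017,0 | 0.05,0.0005,0.0006,0.017,0 | 0.005,0.0005,0.0006,0.017,0 | 0.005,0.0005,0.0006,0.017,0 | 0.005,0.0005,0.0006,0.017,0 | 0.005,0.0005,0.0006,0.017,0 | 0.005,0.0005,0.0006,0.017,0")

```text
clock: 47.32
position: [0.5711, 0.1539, 0.277]
eef_rot: [-2.74, -1.533, 0.0]
ft_force: [-0.8, 0.8, 5.1]
finger_gap: 0.0117
gripper_force: 60.5
```

Request:
send_path(motion="0.005,0,0,-0.003,0 | 0.005,0,0,-0.0062,0 | 0.005,0,0,-0.0062,0")

```text
clock: 47.7
position: [0.5711, 0.154, 0.2819]
eef_rot: [-2.74, -1.534, 0.002]
ft_force: [-0.0, 2.4, -12.1]
finger_gap: 0.0119
gripper_force: 58.4
```

Request:
send_path(motion="0.005,0,0,0,0.15 | 0.005,0,0,0,0.3 | 0.005,0,0,0,0.45 | 0.005,0,0,0,0.6 | 0.005,0,0,0,0.75 | 0.005,0,0,0,0.9 | 0.005,0,0,0,1.05 | 0.005,0,0,0,1.12 | 0.005,0,0,0,1.12 | 0.005,0,0,0,1.12")

```text
clock: 48.95
position: [0.5711, 0.1538, 0.2821]
eef_rot: [-3.137, 0.155, 0.003]
ft_force: [-0.2, 2.0, -12.1]
finger_gap: 0.0115
gripper_force: 58.6
```

Request:
send_path(motion="0.005,0,0,0.005,0 | 0.005,0,0,0.01,0 | 0.005,0,0,0.015,0 | 0.005,0,0,0.018,0 | 0.005,0,0,0.018,0")

```text
clock: 49.58
position: [0.5712, 0.1536, 0.2654]
eef_rot: [-3.136, 0.157, 0.002]
ft_force: [-6.2, 3.9, 0.6]
finger_gap: 0.0118
gripper_force: 60.3
```

```bash
python3 - <<'E'
from look import *
delta((.5703,.1536,.105),BED[2]+np.pi/2)
E
```

```text
shift [-0.0009  0.0001  0.0054] turn 0.0 | tcp [0.5712 0.1536 0.2654] toolz [-0.001  0.002 -1.   ] closeaxis -1.671 q7 -1.21
```

Request:
send_path(motion="0.05,0,0,0,0 | 0.05,0,0,0,0 | 0.05,0,0,0,0 | 0.05,0,0,-0.04,0 | 0.05,0,0,-0.1,0 | 0.05,0,0,-0.1,0")

```text
clock: 50.32
position: [0.5737, 0.1522, 0.3694]
eef_rot: [-3.136, 0.159, -0.017]
ft_force: [0.6, -0.5, -0.0]
finger_gap: 0.0501
gripper_force: 0.0
```

Request:
send_path(motion="0.06,0,-0.05,0,-0.18 | 0.06,0,-0.1,0,-0.36 | 0.06,0.05,-0.12,0,-0.54 | 0.06,0.1,-0.12,0,-0.72 | 0.06,0.15,-0.12,0,-0.9 | 0.06,0.15,-0.12,0,-1.08 | 0.06,0.15,-0.12,0,-1.26 | 0.06,0.15,-0.12,0,-1.44 | 0.06,0.15,-0.12,0,-1.57 | 0.06,0.15,-0.12,0,-1.57")

```text
clock: 51.58
position: [0.7329, 0.2573, 0.3638]
eef_rot: [-2.332, -2.104, 0.001]
ft_force: [0.8, -0.1, -0.7]
finger_gap: 0.0599
gripper_force: 0.0
```

```bash
python3 - <<'E'
from look import *
for n in("top","side"):
    im,d=capture(n); cv2.imwrite(f"pics/{n}9.png",im); c=cloud(n,d)
    b=blob(c,.095,.14,(.52,.62,.1,.2)); e=np.linalg.svd(b[:,:2]-b[:,:2].mean(0),full_matrices=False)[2][0] if len(b)>5 else (1,0); print(n,len(b),b.mean(0).round(4),np.percentile(b[:,2],[50,90]).round(4) if len(b) else 0,np.degrees(np.arctan2(e[1],e[0]))%180)
    c0=np.load("pics/c.npz")["cT" if n=="top" else "cS"]; b=blob(c0,.095,.14,(.52,.62,.1,.2)); print("start",len(b),b.mean(0).round(4),np.percentile(b[:,2],[50,90]).round(4))
delta(press(-.0705,.074,.12),BED[2])
E
```

```text
top 74 [0.5674 0.1511 0.1082] [0.1095 0.1131] 173.78798588321405
start 72 [0.5666 0.1518 0.1081] [0.1085 0.1124]
side 83 [0.5686 0.1496 0.1052] [0.1052 0.1122] 174.18964334471906
start 82 [0.5691 0.1496 0.1049] [0.1046 0.1121]
shift [-0.1936 -0.1608  0.0891] turn -0.004 | tcp [0.7329 0.2576 0.364 ] toolz [-0.001 -0.    -1.   ] closeaxis -0.104 q7 -0.27
```

The plunger is back at its start height and angle, so the bed is locked. Now the panels go onto the folder, left one first.

Request:
send_path(motion="0.065,-0.04,-0.05,0,0 | 0.065,-0.08,-0.1,0,0 | 0.065,-0.14,-0.14,0,0 | 0.065,-0.1936,-0.1608,0.03,0 | 0.065,-0.1936,-0.1608,0.08,0 | 0.065,-0.1936,-0.1608,0.089,0 | 0.065,-0.1936,-0.1608,0.089,0")

```text
clock: 52.55
position: [0.5542, 0.0825, 0.2757]
eef_rot: [-2.33, -2.107, -0.002]
ft_force: [0.3, 0.3, 0.1]
finger_gap: 0.0651
gripper_force: 0.0
```

```bash
python3 - <<'E'
from look import *
for n in("top","side"):
    im,d=capture(n); cv2.imwrite(f"pics/{n}10.png",im)
    for x in silhouettes(n,"folder")[:1]:
        q=cloud(n,d,x["region"]); q=q[(q[:,2]>.002)&(q[:,2]<.02)]; r=cv2.minAreaRect(q[:,:2].astype(np.float32)); print(n,np.round(r[0],3),np.round(r[1],3),r[2])
delta(press(-.0705,.074,.0605),BED[2])
E
```

```text
top [0.512 0.387] [0.218 0.296] 7.737565517425537
side [0.514 0.386] [0.219 0.308] 7.677103042602539
shift [-0.0009 -0.0016  0.0615] turn 0.0 | tcp [0.5544 0.0824 0.277 ] toolz [ 0.003  0.001 -1.   ] closeaxis -0.1 q7 0.07
```

Request:
send_path(motion="0.065,-0.0009,-0.001,0.03,0 | 0.065,-0.0009,-0.001,0.055,0 | 0.065,-0.0009,-0.001,0.0615,0 | 0.065,-0.0009,-0.001,0.0615,0 | 0.03,-0.0009,-0.001,0.0615,0 | 0.03,-0.0009,-0.001,0.0615,0 | 0.03,-0.0009,-0.001,0.0615,0 | 0.03,-0.0009,-0.001,0.0615,0")

```text
clock: 53.75
position: [0.553, 0.0807, 0.2157]
eef_rot: [2.33, 2.105, 0.004]
ft_force: [0.0, 0.7, 4.7]
finger_gap: 0.0436
gripper_force: 60.8
```

Request:
send_path(motion="0.03,0,0,-0.02,0 | 0.03,0,0,-0.06,0 | 0.03,0,0,-0.12,0 | 0.03,0,0,-0.12,0")

```text
clock: 54.25
position: [0.554, 0.0803, 0.339]
eef_rot: [2.327, 2.102, 0.013]
ft_force: [-0.5, 0.5, -0.8]
finger_gap: 0.0438
gripper_force: 61.5
```

```bash
python3 - <<'E'
from look import *
delta((.51,.465,.05),.13)
E
```

```text
shift [ 0.3779 -0.084   0.1341] turn -0.231 | tcp [0.554  0.0803 0.339 ] toolz [ 0.01   0.001 -1.   ] closeaxis -0.101 q7 0.04
```

Request:
send_path(motion="0.03,0.06,-0.03,0,0 | 0.03,0.12,-0.05,0,0 | 0.03,0.18,-0.07,0,0 | 0.03,0.24,-0.084,0,-0.1 | 0.03,0.3,-0.084,0.03,-0.231 | 0.03,0.35,-0.084,0.09,-0.231 | 0.03,0.3779,-0.084,0.134,-0.231 | 0.03,0.3779,-0.084,0.134,-0.231 | 0.03,0.3779,-0.084,0.134,-0.231")

```text
clock: 55.38
position: [0.5066, 0.4645, 0.1993]
eef_rot: [2.072, 2.361, -0.003]
ft_force: [0.7, -0.1, -0.6]
finger_gap: 0.0436
gripper_force: 61.5
```

```bash
python3 - <<'E'
from look import *
delta((.51,.465,.034),.13)
E
```

```text
shift [0.     0.0035 0.0103] turn 0.0 | tcp [0.5066 0.4645 0.1993] toolz [-0.001 -0.002 -1.   ] closeaxis 0.13 q7 -0.32
```

Request:
send_path(motion="0.03,0,0,0.006,0 | 0.03,0,0,0.0105,0 | 0.03,0,0,0.0105,0")

```text
clock: 55.75
position: [0.5071, 0.4644, 0.1902]
eef_rot: [-2.074, -2.36, -0.0]
ft_force: [0.5, -0.2, -0.2]
finger_gap: 0.0438
gripper_force: 61.5
```

Request:
send_path(motion="0.062,0,0,0,0 | 0.062,0,0,0,0 | 0.062,0,0,-0.01,0 | 0.062,0,0,-0.05,0 | 0.062,0,0,-0.11,0 | 0.062,0,0,-0.11,0")

```text
clock: 56.5
position: [0.509, 0.466, 0.3062]
eef_rot: [2.071, 2.359, 0.019]
ft_force: [0.0, 0.4, -0.2]
finger_gap: 0.0618
gripper_force: 0.0
```

```bash
python3 - <<'E'
from look import *
delta(press(-.0715,0,.12),BED[2])
E
```

```text
shift [-0.4588 -0.0244  0.0281] turn 0.23 | tcp [0.509  0.466  0.3062] toolz [ 0.01   0.007 -1.   ] closeaxis 0.13 q7 -0.35
```

Request:
send_path(motion="0.065,-0.06,-0.02,-0.03,0.1 | 0.065,-0.12,-0.04,-0.03,0.23 | 0.065,-0.18,-0.05,-0.03,0.23 | 0.065,-0.24,-0.05,-0.03,0.23 | 0.065,-0.3,-0.05,-0.03,0.23 | 0.065,-0.36,-0.04,-0.03,0.23 | 0.065,-0.42,-0.0244,0,0.23 | 0.065,-0.4588,-0.0244,0.028,0.23 | 0.065,-0.4588,-0.0244,0.028,0.23 | 0.065,-0.4588,-0.0244,0.028,0.23")

```text
clock: 57.75
position: [0.542, 0.0075, 0.2715]
eef_rot: [-2.329, -2.107, -0.0]
ft_force: [0.6, 1.2, 0.5]
finger_gap: 0.0648
gripper_force: 0.0
```

```bash
python3 - <<'E'
from look import *
for n in("top","side"):
    im,d=capture(n); cv2.imwrite(f"pics/{n}11.png",im); tilt(n,im,d,[(.51,.465,.13)],.009)
    if n=="side": tilt(n,im,d,[(*press(-.07,-.074)[:2],BED[2])],.036)
im=cv2.imread("pics/top11.png")[160:250,110:310]; im2=cv2.imread("pics/side11.png")[165:275,205:355]
cv2.imwrite("pics/v11.png",np.vstack([cv2.resize(im,(600,270),interpolation=3),cv2.resize(im2[:80],(600,320),interpolation=3)]))
delta(press(-.0715,0,.0605),BED[2])
E
```

```text
top 143 slopes [-0.026  0.012] z 0.022
side 6 slopes [-0.175  0.016] z 0.0221
side 121 slopes [0.016 0.061] z 0.0503
shift [-0.0004  0.0024  0.0565] turn 0.003 | tcp [0.5421 0.0087 0.272 ] toolz [ 0.001  0.001 -1.   ] closeaxis -0.097 q7 0.2
```

View pics/v11.png

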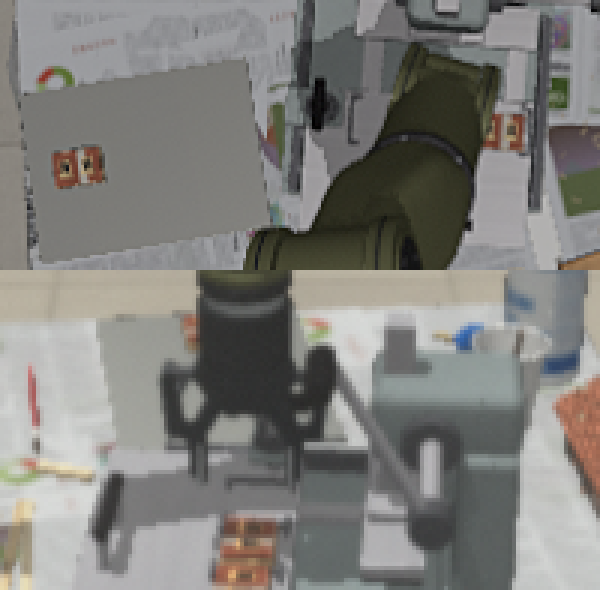

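The first panel is on the folder at (80,165), flat. The middle and right panels are still in their pockets. Taking the middle one now.

Request:
send_path(motion="0.065,-0.0004,0.002,0.03,0 | 0.065,-0.0004,0.002,0.05,0 | 0.065,-0.0004,0.002,0.0565,0 | 0.065,-0.0004,0.002,0.0565,0 | 0.03,-0.0004,0.002,0.0565,0 | 0.03,-0.0004,0.002,0.0565,0 | 0.03,-0.0004,0.002,0.0565,0 | 0.03,-0.0004,0.002,0.0565,0")

```text
clock: 58.85
position: [0.5445, 0.0066, 0.2164]
eef_rot: [2.329, 2.107, 0.003]
ft_force: [-0.3, 0.3, 4.6]
finger_gap: 0.0439
gripper_force: 60.4
```

Request:
send_path(motion="0.03,0,0,-0.02,0 | 0.03,0,0,-0.06,0 | 0.03,0,0,-0.12,0 | 0.03,0,0,-0.12,0")

```text
clock: 59.35
position: [0.5455, 0.006, 0.3398]
eef_rot: [2.325, 2.103, 0.012]
ft_force: [0.1, 0.2, -0.6]
finger_gap: 0.0438
gripper_force: 61.3
```

```bash
python3 - <<'E'
from look import *
delta((.51,.385,.05),.13)
E
```

```text
shift [ 0.3734 -0.0746  0.1345] turn -0.23 | tcp [0.5455 0.006  0.3398] toolz [ 0.01  0.   -1.  ] closeaxis -0.1 q7 0.17
```

Request:
send_path(motion="0.03,0.06,-0.03,0,0 | 0.03,0.12,-0.05,0,0 | 0.03,0.18,-0.07,0,0 | 0.03,0.24,-0.0746,0,-0.1 | 0.03,0.3,-0.0746,0.03,-0.23 | 0.03,0.35,-0.0746,0.08,-0.23 | 0.03,0.3734,-0.0746,0.13,-0.23 | 0.03,0.3734,-0.0746,0.13,-0.23 | 0.03,0.3734,-0.0746,0.13,-0.23")

```text
clock: 60.48
position: [0.5074, 0.3842, 0.2053]
eef_rot: [2.073, 2.359, -0.002]
ft_force: [1.1, -0.3, -0.2]
finger_gap: 0.0439
gripper_force: 61.5
```

```bash
python3 - <<'E'
from look import *
delta((.51,.385,.034),.13)
E
```

```text
shift [0.0005 0.0027 0.0163] turn -0.001 | tcp [0.5074 0.3842 0.2053] toolz [ 0.    -0.002 -1.   ] closeaxis 0.129 q7 -0.2
```

Request:
send_path(motion="0.03,0,0,0.008,0 | 0.03,0,0,0.0155,0 | 0.03,0,0,0.0155,0")

```text
clock: 60.85
position: [0.5071, 0.3847, 0.1898]
eef_rot: [-2.073, -2.36, 0.0]
ft_force: [-0.7, -0.6, -0.4]
finger_gap: 0.0438
gripper_force: 61.6
```

Request:
send_path(motion="0.062,0,0,0,0 | 0.062,0,0,0,0 | 0.062,0,0,-0.01,0 | 0.062,0,0,-0.05,0 | 0.062,0,0,-0.14,0 | 0.062,0,0,-0.14,0 | 0.062,0,0,-0.14,0")

```text
clock: 61.72
position: [0.508, 0.3857, 0.3331]
eef_rot: [2.072, 2.36, 0.01]
ft_force: [0.4, 0.9, -0.2]
finger_gap: 0.0619
gripper_force: 0.0
```

```bash
python3 - <<'E'
from look import *
delta(press(-.0715,-.074,.12),BED[2])
E
```

```text
shift [-0.4513 -0.0299  0.0565] turn 0.23 | tcp [0.508  0.3857 0.3331] toolz [ 0.005  0.004 -1.   ] closeaxis 0.13 q7 -0.25
```

Request:
send_path(motion="0.065,-0.06,-0.02,0,0.1 | 0.065,-0.12,-0.04,0,0.23 | 0.065,-0.18,-0.05,0,0.23 | 0.065,-0.24,-0.05,0,0.23 | 0.065,-0.3,-0.05,0,0.23 | 0.065,-0.36,-0.04,0,0.23 | 0.065,-0.42,-0.03,0.02,0.23 | 0.065,-0.4513,-0.0299,0.055,0.23 | 0.065,-0.4513,-0.0299,0.055,0.23 | 0.065,-0.4513,-0.0299,0.055,0.23")

```text
clock: 62.98
position: [0.5356, -0.0652, 0.2742]
eef_rot: [-2.328, -2.107, 0.001]
ft_force: [-0.1, 0.4, 0.5]
finger_gap: 0.0652
gripper_force: 0.0
```

```bash
python3 - <<'E'
from look import *
n="top"
im,d=capture(n); cv2.imwrite(f"pics/{n}12.png",im); tilt(n,im,d,[(.51,.465,.13),(.51,.385,.13)],.009)
delta(press(-.0715,-.074,.0605),BED[2])
E
```

```text
top 142 slopes [-0.019  0.021] z 0.0224
top 142 slopes [0.001 0.047] z 0.0215
shift [-0.0008  0.0013  0.0591] turn 0.002 | tcp [ 0.5359 -0.0646  0.2746] toolz [-0.     0.001 -1.   ] closeaxis -0.098 q7 0.31
```

Request:
send_path(motion="0.065,-0.0008,0.001,0.03,0 | 0.065,-0.0008,0.001,0.05,0 | 0.065,-0.0008,0.001,0.0585,0 | 0.065,-0.0008,0.001,0.0585,0 | 0.03,-0.0008,0.001,0.0585,0 | 0.03,-0.0008,0.001,0.0585,0 | 0.03,-0.0008,0.001,0.0585,0 | 0.03,-0.0008,0.001,0.0585,0")

```text
clock: 64.03
position: [0.5373, -0.0668, 0.2175]
eef_rot: [2.328, 2.107, 0.003]
ft_force: [-1.1, 0.7, 5.4]
finger_gap: 0.0434
gripper_force: 60.1
```

Request:
send_path(motion="0.03,0,0,-0.02,0 | 0.03,0,0,-0.06,0 | 0.03,0,0,-0.12,0 | 0.03,0,0,-0.12,0")

```text
clock: 64.53
position: [0.5383, -0.0675, 0.3408]
eef_rot: [2.324, 2.102, 0.01]
ft_force: [0.4, -0.0, -1.5]
finger_gap: 0.0435
gripper_force: 61.3
```

```bash
python3 - <<'E'
from look import *
delta((.51,.305,.05),.13)
E
```

```text
shift [ 0.3678 -0.0668  0.1351] turn -0.23 | tcp [ 0.5383 -0.0675  0.3408] toolz [ 0.01  -0.001 -1.   ] closeaxis -0.1 q7 0.29
```

Request:
send_path(motion="0.03,0.06,-0.03,0,0 | 0.03,0.12,-0.05,0,0 | 0.03,0.18,-0.0668,0,0 | 0.03,0.24,-0.0668,0,-0.1 | 0.03,0.3,-0.0668,0.02,-0.23 | 0.03,0.35,-0.0668,0.07,-0.23 | 0.03,0.3678,-0.0668,0.13,-0.23 | 0.03,0.3678,-0.0668,0.13,-0.23 | 0.03,0.3678,-0.0668,0.13,-0.23")

```text
clock: 65.65
position: [0.5073, 0.3046, 0.2063]
eef_rot: [2.073, 2.36, -0.002]
ft_force: [0.7, -0.7, -0.8]
finger_gap: 0.0431
gripper_force: 61.6
```

```bash
python3 - <<'E'
from look import *
delta((.51,.305,.034),.13)
E
```

```text
shift [0.     0.0027 0.0173] turn -0.001 | tcp [0.5073 0.3046 0.2063] toolz [-0.    -0.001 -1.   ] closeaxis 0.129 q7 -0.07
```

Request:
send_path(motion="0.03,0,0,0.008,0 | 0.03,0,0,0.016,0 | 0.03,0,0,0.016,0")

```text
clock: 66.03
position: [0.5075, 0.3052, 0.1906]
eef_rot: [2.073, 2.36, 0.001]
ft_force: [-0.4, -0.2, 0.5]
finger_gap: 0.0434
gripper_force: 61.7
```

Request:
send_path(motion="0.062,0,0,0,0 | 0.062,0,0,0,0 | 0.062,0,0,-0.01,0 | 0.062,0,0,-0.05,0 | 0.062,0,0,-0.11,0 | 0.062,0,-0.06,-0.17,0 | 0.062,0,-0.12,-0.2,0 | 0.062,-0.06,-0.12,-0.2,0 | 0.062,-0.12,-0.12,-0.2,0 | 0.062,-0.18,-0.12,-0.2,0 | 0.062,-0.18,-0.12,-0.2,0")

```text
clock: 67.4
position: [0.4116, 0.1064, 0.3912]
eef_rot: [2.084, 2.348, -0.0]
ft_force: [-0.5, 0.4, 1.2]
finger_gap: 0.0621
gripper_force: 0.0
```

```bash
python3 - <<'E'
from look import *
for n in("top","side"):
    im,d=capture(n); cv2.imwrite(f"pics/{n}13.png",im); tilt(n,im,d,[(.51,y,.13) for y in(.465,.385,.305)],.009)
    c=cloud(n,d)
    for z,box in(((.095,.14),(.52,.62,.1,.2)),((.3,.335),(.54,.64,-.26,-.16)),((.06,.1),(.38,.47,-.06,.1))):
        b=blob(c,*z,box); print(n,len(b),b.mean(0).round(4))
im=cv2.imread("pics/top13.png")[120:260,100:400]
cv2.imwrite("pics/v13.png",cv2.resize(im,(800,373),interpolation=3))
E
```

```text
top 142 slopes [-0.018  0.028] z 0.022
top 144 slopes [-0.016  0.036] z 0.0223
top 142 slopes [-0.015 -0.014] z 0.0221
top 73 [0.5674 0.1511 0.1087]
top 172 [ 0.5892 -0.1991  0.3192]
top 86 [0.4268 0.0227 0.0786]
side 58 slopes [-0.008  0.052] z 0.0226
side 68 slopes [-0.017  0.063] z 0.0228
side 74 slopes [-0.012  0.088] z 0.0227
side 85 [0.5685 0.1491 0.1052]
side 122 [ 0.5916 -0.2137  0.3197]
side 75 [0.4276 0.0132 0.0785]
```

View pics/v13.png

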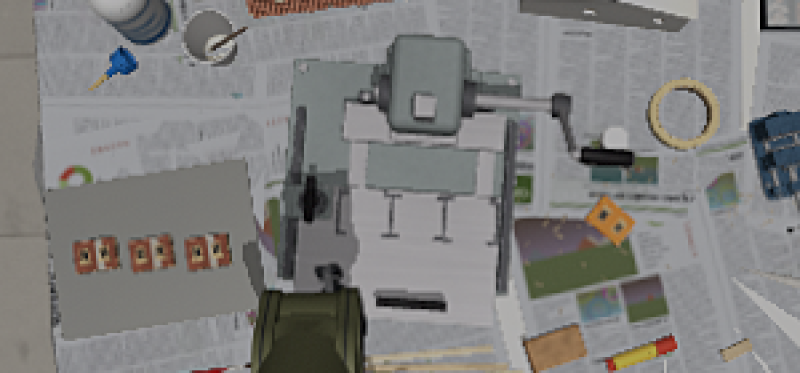

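The picture shows all three panels flat on the folder at (97,254), (153,252) and (208,250). The bed is out, the plunger home, the lever up and the other things unmoved. Handing in.

```bash
python3 -c "
from plant import *
print(hand_in())"
```

```text
the job is handed in; nothing more can be done
None
```

The job is handed in, with no verdict shown. All three panels were pressed and lie flat and apart on the grey folder, the bed is out and locked by the plunger, the lever is up, and the other things are where they were.

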